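# Knock a stuck casting out of its mould

## Task

A resin casting is stuck in the grey mould that lies face down on the bench: stand the mould on its end in the knock-out fixture, pressing the sprung jaw back with it to make room, so that its open face is home against the two fence posts and its back with the hole is against the jaw. Then take the wooden-handled drift and push the casting out from behind, through the jaw's slot and the hole, until it is fully out of the mould and stays on the fixture's rubber-covered landing. Leave the mould in the fixture and the drift lying on the bench beside it, do not touch the casting with the gripper, and do not disturb the bottle, the cup and the tin.

Things in the scene. Friction and masses are not known exactly. Their poses are not given: they have to be found in the camera images.
- mould_centre (a point): Centre of the grey mould, a block 60 x 100 x 45 mm (its own x, y, z), 0.45 kg. It starts lying face down with z up: the -z face is the open one, +z the back with the knock-out hole. Lying, its centre is 22.5 mm up; standing on either end (both alike) 50 mm. Grip it across its 60 mm width (x): lying, with the tool tilted 45 degrees over one end; standing, from above.
- mould_hole (a point): Centre of the knock-out hole, 27 mm in diameter, in the mould's back face, 22.5 mm along the mould's +z from mould_centre; same axes. The hole goes through the 10 mm back wall to the casting's back. The pocket is 46 x 60 mm (x, y), open at -z. Standing, the mould is best gripped in its top 25 mm: lower, its top can jam in the gripper.
- casting_centre (a point): Centre of the off-white resin casting, a block 34 x 59 x 32 mm, 90 g (axes as the mould's; -z is its flat face with two screw holes). It starts in the mould's pocket, its flat face 1 mm inside the mould's open face, its back 2 mm from the mould's back wall, and two rubber strips hold it: pushing it out takes about 10 to 18 N.
- fixture: Knock-out fixture on a plywood base 136 x 205 x 10 mm (y -95 to +110), screwed to the bench. Origin on the bench under the middle of the nest; the casting comes out along its +y. The nest floor is 10 mm up. A mould fully home has its centre at x 0 (4 mm play either way), y 0, z 60 mm, its hole facing -y. Guides 24 mm high flank it, 68 mm apart in x, y -13 to +17 mm.
- fence (a point): Fence of the fixture (axes as the fixture's), point midway between its two steel posts on their inner faces, 58 mm up at their top edge, y = +22.5 mm in the fixture. The posts are 12 mm thick, stand at 22 to 62 mm either side in x and end 58 mm above the bench; the 44 mm window between them leads to the landing.
- landing (a point): Middle of the fixture's rubber-covered landing, on its surface 28.5 mm above the bench: 84 mm wide, y = +35 to +104 mm in the fixture's frame, with a lip 5 mm high at its far end.
- jaw (a joint): Travel (m) of the sprung jaw to the fixture's -y: 0 at rest to 0.024 right back; about 2 N at 0, 4 N at 0.014, 5 N at 0.024. A plate 128 mm wide, 12 mm thick, top 110 mm above the bench, with a slot 36 mm wide from 36 mm above the bench to its open top. At 0 its front face is at y = -8.5 mm in the fixture's frame, 31 mm from the fence; with the mould home it stands at 0.014.
- housings (a point): Point midway between the two spring housings behind the jaw, at their top, 36 mm above the bench (axes as the fixture's). They stand at 36 to 62 mm either side in x, y = -59 to -95 mm in the fixture's frame; the jaw's guide rods, 24 mm up, stick out behind them to y = -140 mm at most.
- drift_grip (a point): Middle of the drift's wooden handle, 80 mm long and 26 mm square with rounded edges; axes: +x along the drift to its tip. The drift is 190 mm long, 160 g and lies on the bench, its axis 13 mm up.
- drift_tip (a point): End of the drift's steel pin (14 mm in diameter, 110 mm long in front of the handle), 150 mm along +x from drift_grip, on the same axis.
- small_bottle: Bystander: small white bottle, 50 mm in diameter, 115 mm high, origin at the middle of its underside. Loose.
- mixing_cup: Bystander: clear mixing cup, 67 mm in diameter, 82 mm high, origin at the middle of its underside. Loose.
- pot: Bystander: small tin with green band, 67 mm in diameter, 68 mm high, origin at the middle of its underside. Loose.
- carboy_tap (a point): Obstacle, fixed: foremost point of the red tap of the big white carboy. The tap (16 mm wide, 40 to 107 mm above the bench) sticks out 65 mm towards the robot from the carboy, whose front is 185 mm wide (centred on the tap in y) and which is 320 mm high.
- clamp_lever (a point): Obstacle, fixed: right-hand end of the red clamp lever of the wooden clamp jig at the left; the lever runs from here towards +y, 70 to 100 mm above the bench, and the jig's board (150 mm deep) begins 70 mm farther left.
- shelf_corner (a point): Obstacle, fixed: foot of the front left corner of the tall white shelf unit (0.8 m high) at the right; its front runs from here towards -y, its side panel towards +x. An arm leaning far out to the right can strike it.

How it is judged:
On the way, in this order (a step that is already met when the one before it is completed fails the run):
1. the mould stands let go in the fixture's nest, open face home against the fence, casting still in it (y of mould_centre in the frame of fixture between -0.004 and 0.004 m and z of mould_centre in the frame of fixture below 0.064 m and y of mould_hole in the frame of fixture below -0.015 m and angle between the y axis of mould_hole and the z axis of fixture, either way round below 0.1 rad and distance between casting_centre and mould_centre below 0.01 m and contact force between the fingers and mould below 0.2 N), for 0.2 s.
2. the drift pushes on the casting through the hole (contact force between drift and casting above 1 N and z of mould_centre in the frame of fixture below 0.066 m and z of drift_tip in the frame of mould_hole below -0.006 m), for 0.04 s.
At the end, for the whole second after the job is handed in: The casting is fully out of the mould (its centre at least 37.5 mm from the nest's middle towards +y) and rests on the landing; the mould stands in the nest, home against the fence within 6 mm, upright within 0.12 rad, hole towards the jaw; the drift lies flat on the bench; all at rest (y of casting_centre in the frame of fixture between 0.0375 and 0.105 m and x of casting_centre in the frame of fixture between -0.044 and 0.044 m and z of casting_centre in the frame of fixture between 0.038 and 0.068 m and linear speed of each of casting, drift below 0.02 m/s and y of mould_centre in the frame of fixture between -0.006 and 0.006 m and z of mould_centre in the frame of fixture below 0.066 m and y of mould_hole in the frame of fixture below -0.015 m and angle between the y axis of mould_hole and the z axis of fixture, either way round below 0.12 rad and height (world z) of each of drift_grip, drift_tip below 0.022 m); the robot touches nothing.
It fails at once if the gripper touched the casting (contact force between the fingers and casting above 0.5 N).
It fails at once if a bystander was moved more than 3 cm (distance of any of small_bottle, mixing_cup, pot from where it was at the start of the episode above 0.03 m).
It also fails if it takes over 72 s, if anything falls off the work surface, if the arm or the gripper's body presses on something with over 40 N, if the wrist force passes 120 N, or if a joint passes its speed limit or range.

## Robot

A 6-joint arm with a two-finger parallel gripper is mounted at the origin on a cart in front of the work surface, level with it; the furniture and walls round the work are solid. World frame = base frame: x ahead of the robot, y to its left, z up, the work surface at z = 0. Lengths are in m, angles in rad, forces in N, time in s.
With the tool pointing down it reaches from about 0.25 to 0.725 m from the base axis. Payload 4 kg.
Tool frame: the origin (TCP) lies at the very end of the fingers, on their centre line; the grasp point (between the pads) lies 19 mm behind it; z points along the fingers, y is the line along which they close (so a half turn about z gives the same grasp; the last joint's range is limited). The gripper opens to 85 mm and grips with 20 to 120 N. Pads are 22 mm wide; open, the fingers measure 114 mm over their backs; the gripper's body (76 mm by 85 mm) begins 54 mm behind the grasp point. The pads swing forward as they close: fully open they stand 13 mm farther back than shut.
Start: joints at [1.149, 0.241, 0.005, 1.335, 0, 1.571], TCP at [0.205, 0.456, 0.196] pointing down, gripper open.
Joint ranges: [-2.72, 2.72], [-1.05, 1.87], [-1.09, 1.28], [-1.99, 2.15], [-1.42, 1.44], [-3.14, 3.14]. Speed limits (rad/s): [2.79, 2.79, 3.14, 3.14, 3.14, 3.14].

## Interface

Orientations are given as a unit quaternion [x, y, z, w].
In Python, from workcell import bot, vision, workorder, boxes_of gives the robot as it stands.
- The arm moves only by the tool send_rows, never from a script. Its argument "motion" is text: rows parted by semicolons, each of 5 numbers parted by spaces: the closure, from -1 (fully open) to 1 (shut), so that 0 is half open, then the shift along the tool's x, y, z in cm, then the turn about the tool's z in rad. In form: claw x y z twist; .... A call has 1 to 5 rows; each row is the pose to reach, as a shift and turn from the pose commanded when the call began, along the tool's axes at that moment; what a row does not reach only later rows make up. A row lasts 1/10 s, in which the tool goes at most 50 mm and 8.59 degrees, less where a joint would pass 70% of its speed; a pose out of reach is approached as far as the arm can. A call with a gripper value outside its range is refused whole. The fingers move at their own pace and stop on an object; the grip force is fixed at half the most. Time passes only in rows, so rows that repeat a pose let the fingers close. It gives the time, the measured TCP pose, the force, the opening and the grip force at its end, in the units of the state.
- bot.get_obs(): the state, without advancing time (a new reading comes with each control period).
- vision.camera(name): name is "side" or "top" or "wrist"; returns the picture (384x512x3 uint8, red, green, blue); there is no depth.
- vision.camera_model(name): a dict with "fov_y" (degrees; the focal length in pixels is half the picture's height over the tangent of half this angle, whatever the lens; pixels are square), "cx", "cy" (the principal point, pixels), "world_from_camera" (4x4, takes a point from camera to world coordinates); the wrist camera has in their place "hand_eye" (4x4, takes a point from camera to tool coordinates, whose origin is the TCP and whose axes are the flange's). Camera axes: x right, y down, z forward; pixel columns grow to the right and rows downward; lengths in m; the calibration is good to about 2 mm. The wrist camera is an equidistant fisheye: a pixel r from the principal point sees the ray r / f radians off the axis. A picture is of the moment at which its call begins: read the wrist's pose just before it. camera_model takes no time and is no camera call.
- workorder.job_done(): hands the job in; it is judged then, once.
Trained networks look in the newest picture that a camera, given by its name, has taken for a name from the list of things; names that differ only in an ending like _2 or _b are one class to them, and where a whole thing is asked for, a point or a joint stands for the part that bears it (a point fixed in the world has none). Each returns a list of dicts, best first, with "conf" (0 to 1); they miss things now and then, are a little off and sometimes report something else, mostly with a low value. They report only what shows in the picture. A call takes as long as a camera call.
- boxes_of(camera, target): "rect" ([centre column, centre row, width, height] in pixels, round what is visible of it).
The state is a dict: "clock": time; "joint_pos": joint angles; "joint_vel": joint speeds; "tau": joint torques, N m; "eef_pos": TCP position; "tool_rot": TCP orientation; "ft_force": force on the tool from outside, world axes, zero at the start; "ft_torque": the same for the moment, N m; "grip_width": finger opening in m; "grasp_force": force on a finger pad.
Only numpy, scipy, OpenCV 4.12 (cv2) and the standard library are available. Lean on these libraries where they do the work, as an engineer would, in place of code of your own. Each camera call takes 0.05 s, during which the arm holds its last target. There are 200 camera calls.

## Working session

There is one attempt and no reset: what is moved stays moved. The work goes in short steps, Python scripts to look and compute and a tool call to move; the robot and the scene stay as the last step left them, time stands still between calls to the robot, and variables do not carry over. Pictures are saved under pics/ and viewed, at most 10 in all, crops included, and the job is handed in when it is done.

Besides the shell and the picture viewer there is one more tool, called after "Call:" as name(argument=value, ...) on one line, values as JSON. send_rows: Moves the arm, as the interface text tells. Its arguments: {"type":"object","properties":{"motion":{"type":"string"}},"required":["motion"]}

```bash
ls; mkdir -p pics
cat > h.py <<'E'
import numpy as np, cv2
from scipy.spatial.transform import Rotation as R
from workcell import bot, vision, workorder, boxes_of
def ray(cam,u,v,obs=None):
    m=vision.camera_model(cam); f=192/np.tan(np.radians(m['fov_y'])/2)
    x,y=u-m['cx'],v-m['cy']
    if cam=='wrist':
        r=np.hypot(x,y); t=r/f; d=np.array([np.sin(t)*x/max(r,1e-9),np.sin(t)*y/max(r,1e-9),np.cos(t)])
        o=obs; T=np.eye(4); T[:3,:3]=R.from_quat(o['tool_rot']).as_matrix(); T[:3,3]=o['eef_pos']; T=T@np.array(m['hand_eye'])
    else:
        d=np.array([x/f,y/f,1.]); T=np.array(m['world_from_camera'])
    return T[:3,3],T[:3,:3]@d
def at_z(cam,u,v,z,obs=None):
    c,d=ray(cam,u,v,obs); return c+d*(z-c[2])/d[2]
def proj(cam,p,obs=None):
    m=vision.camera_model(cam); f=192/np.tan(np.radians(m['fov_y'])/2)
    if cam=='wrist':
        T=np.eye(4); T[:3,:3]=R.from_quat(obs['tool_rot']).as_matrix(); T[:3,3]=obs['eef_pos']; T=T@np.array(m['hand_eye'])
    else: T=np.array(m['world_from_camera'])
    q=np.linalg.inv(T)@np.append(p,1); 
    if cam=='wrist':
        r=np.hypot(q[0],q[1]); t=np.arctan2(r,q[2]); return np.array([m['cx']+f*t*q[0]/r,m['cy']+f*t*q[1]/r])
    return np.array([m['cx']+f*q[0]/q[2],m['cy']+f*q[1]/q[2]])
def snap(cam,name):
    o=bot.get_obs(); im=vision.camera(cam); cv2.imwrite('pics/'+name+'.png',cv2.cvtColor(im,cv2.COLOR_RGB2BGR)); return o,im
E
python3 - <<'E'
from h import *
for c in ['side','top','wrist']:
    o,im=snap(c,c+'0'); m=vision.camera_model(c); print(c,{k:np.round(v,3).tolist() for k,v in m.items()})
print({k:np.round(v,3).tolist() for k,v in o.items()})
a=cv2.imread('pics/top0.png')
cv2.imwrite('pics/top0b.png',cv2.resize(a,(800,600),interpolation=cv2.INTER_CUBIC))
a=cv2.imread('pics/side0.png')
cv2.imwrite('pics/side0b.png',cv2.resize(a,(800,600),interpolation=cv2.INTER_CUBIC))
for n in ['mould_centre','fixture','drift_grip','jaw','small_bottle','mixing_cup','pot']:
    for c in ['top','side']: print(n,c,[(np.round(b['rect'],1).tolist(),round(b['conf'],2)) for b in boxes_of(c,n)[:2]])
E
```

```text
pics
side {'fov_y': 55.504, 'cx': 252.442, 'cy': 195.336, 'world_from_camera': [[0.919, -0.238, 0.315, 0.215], [-0.395, -0.549, 0.737, -0.917], [-0.003, -0.801, -0.598, 0.682], [0.0, 0.0, 0.0, 1.0]]}
top {'fov_y': 44.753, 'cx': 256.766, 'cy': 194.175, 'world_from_camera': [[-0.006, -0.995, 0.104, 0.397], [-1.0, 0.007, 0.0, -0.213], [-0.001, -0.104, -0.995, 1.287], [0.0, 0.0, 0.0, 1.0]]}
wrist {'fov_y': 65.706, 'cx': 250.84, 'cy': 194.602, 'hand_eye': [[-0.0, -0.947, -0.321, 0.083], [1.0, 0.0, -0.001, -0.001], [0.001, -0.321, 0.947, -0.178], [0.0, 0.0, 0.0, 1.0]]}
{'clock': 0.1, 'joint_pos': [1.149, 0.241, 0.004, 1.335, -0.0, 1.571], 'joint_vel': [0.001, -0.001, 0.004, -0.0, 0.001, -0.001], 'tau': [-0.001, -37.314, 25.301, 0.011, -0.0, -0.0], 'eef_pos': [0.204, 0.456, 0.195], 'tool_rot': [0.209, 0.978, -0.001, -0.0], 'ft_force': [-0.301, -0.745, 0.28], 'ft_torque': [0.008, 0.022, -0.021], 'grasp_force': 0.0, 'grip_width': 0.085}
mould_centre top [([280.6, 243.9, 38.2, 44.7], 0.77)]
mould_centre side [([218.9, 250.0, 41.8, 37.7], 0.59)]
fixture top [([199.9, 214.9, 84.7, 55.3], 0.82)]
fixture side [([225.4, 197.4, 56.2, 55.1], 0.97)]
drift_grip top [([321.4, 192.4, 69.9, 11.3], 0.89)]
drift_grip side [([290.8, 267.5, 34.3, 59.7], 0.86)]
jaw top [([220.4, 213.8, 45.7, 50.3], 0.77), ([283.3, 246.8, 37.4, 38.9], 0.19)]
jaw side [([225.9, 194.9, 47.9, 51.3], 0.63), ([223.8, 196.7, 55.3, 56.4], 0.17)]
small_bottle top [([202.3, 213.4, 82.0, 55.1], 0.71), ([222.8, 163.7, 21.3, 22.3], 0.65)]
small_bottle side [([273.6, 184.4, 23.5, 41.0], 0.9)]
mixing_cup top [([177.8, 151.4, 23.2, 26.1], 0.97)]
mixing_cup side [([267.0, 167.4, 19.6, 30.0], 0.8)]
pot top [([362.4, 216.4, 33.8, 26.3], 0.65)]
pot side [([286.2, 302.5, 36.1, 43.6], 0.62), ([264.9, 167.0, 20.0, 32.4], 0.59)]
```

View pics/top0b.png

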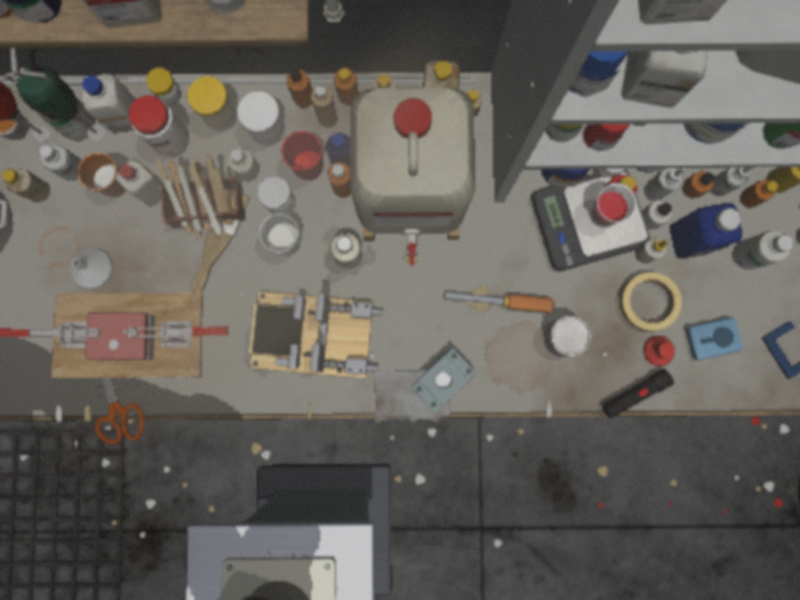

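View pics/side0b.png

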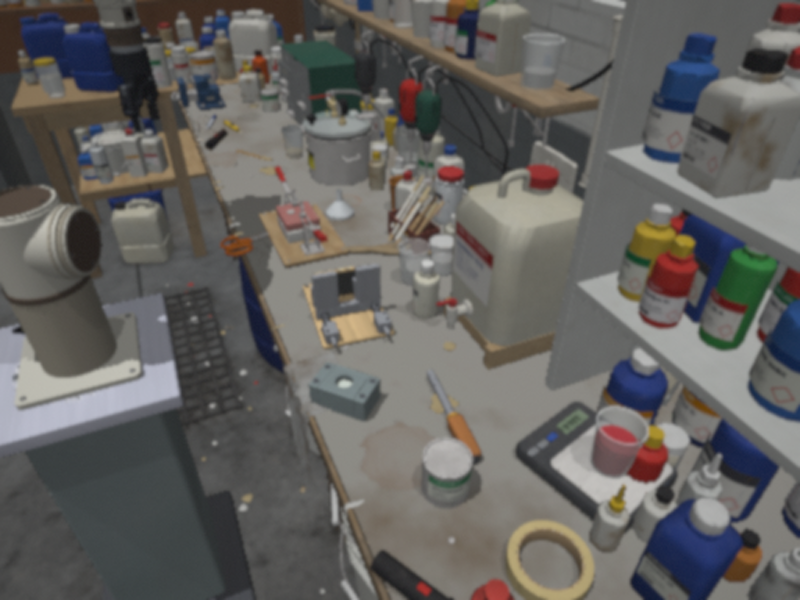

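The top view shows the fixture at px (312,335), with its landing to the left (+y). The mould is at (443,378), diagonal, and the drift at (500,300) with its tip to the left. The tin is at (570,335), the bottle at (345,247) and the cup at (280,233). The moves have no tilt axis, so I'll first check in free air what the arm does at the edge of its reach.

Call:
send_rows(motion="-1 0 0 -5 0; -1 0 0 -10 0; -1 0 0 -15 0; -1 0 0 -20 0; -1 0 0 -25 0")

```text
clock: 1.35
eef_pos: [0.2045, 0.4556, 0.4479]
tool_rot: [0.209, 0.978, 0.001, 0.0]
ft_force: [1.3, 2.6, 0.7]
grip_width: 0.0852
grasp_force: 0.0
```

Call:
send_rows(motion="-1 0 5 0 0; -1 0 10 0 0; -1 0 15 0 0; -1 0 20 0 0; -1 0 25 0 0")

```text
clock: 1.85
eef_pos: [0.2613, 0.5824, 0.4018]
tool_rot: [0.209, 0.978, 0.001, 0.0]
ft_force: [-0.1, -0.5, -0.3]
grip_width: 0.0854
grasp_force: 0.0
```

Call:
send_rows(motion="-1 0 5 0 0; -1 0 5 0 0")

```text
clock: 2.05
eef_pos: [0.2618, 0.5835, 0.397]
tool_rot: [0.209, 0.978, -0.002, -0.0]
ft_force: [0.5, -0.2, 0.4]
grip_width: 0.0854
grasp_force: 0.0
```

Run:
```python
from h import *
s=1.5625
P=dict(mould=(443,378,.045),mcA=(411,385,.045),mcB=(450,345,.045),mcC=(474,370,.045),mcD=(435,411,.045),
 base_tl=(258,291,.01),base_bl=(250,370,.01),base_br=(370,377,.01),jawtop_t=(325,283,.11),jawtop_b=(318,372,.11),
 tip=(446,295,.013),hend=(552,304,.013),hfront=(505,301,.013),pot=(570,335,.068),bottle=(345,245,.115),cup=(279,232,.082),tap=(412,262,.07),lever=(228,331,.085))
for k,(u,v,z) in P.items(): print(k,np.round(at_z('top',u/s,v/s,z),3))
print(np.round(bot.get_obs()['joint_pos'],3))
```

```text
mould [ 0.399 -0.283  0.045]
mcA [ 0.388 -0.228  0.045]
mcB [ 0.455 -0.295  0.045]
mcC [ 0.412 -0.336  0.045]
mcD [ 0.344 -0.269  0.045]
base_tl [0.554 0.04  0.01 ]
base_bl [0.415 0.052 0.01 ]
base_br [ 0.402 -0.157  0.01 ]
jawtop_t [ 0.554 -0.089  0.11 ]
jawtop_b [ 0.41  -0.078  0.11 ]
tip [ 0.545 -0.292  0.013]
hend [ 0.527 -0.478  0.013]
hfront [ 0.533 -0.395  0.013]
pot [ 0.469 -0.495  0.068]
bottle [ 0.616 -0.122  0.115]
cup [ 0.645 -0.008  0.082]
tap [ 0.595 -0.231  0.07 ]
lever [0.479 0.074 0.085]
[ 1.149  0.698  1.272  2.149 -0.     1.571]
```

Call:
send_rows(motion="-1 -3 -3.6 0.6 0; -1 -6.2 -7.2 1.3 0; -1 -9.2 -10.8 2 0; -1 -12.3 -14.3 2.6 0; -1 -15.4 -17.9 3.3 0")

```text
clock: 2.55
eef_pos: [0.3256, 0.3649, 0.3679]
tool_rot: [0.209, 0.978, 0.0, 0.001]
ft_force: [0.3, -0.2, 0.3]
grip_width: 0.0858
grasp_force: 0.0
```

Call:
send_rows(motion="-1 -3 -3.6 0.6 0; -1 -6.2 -7.2 1.3 0; -1 -9.2 -10.8 2 0; -1 -12.3 -14.3 2.6 0; -1 -15.4 -17.9 3.3 0")

```text
clock: 3.05
eef_pos: [0.3929, 0.1392, 0.3356]
tool_rot: [0.209, 0.978, -0.0, 0.002]
ft_force: [1.2, 0.8, 0.6]
grip_width: 0.0853
grasp_force: 0.0
```

Call:
send_rows(motion="-1 -3 -3.6 1 0; -1 -6.2 -7.2 2.5 0; -1 -9.2 -10.8 4 0; -1 -12.3 -14.3 5 0; -1 -12.3 -14.3 5 0")

```text
clock: 3.55
eef_pos: [0.4465, -0.0445, 0.2842]
tool_rot: [0.213, 0.977, -0.002, 0.0]
ft_force: [-0.5, 0.8, -0.2]
grip_width: 0.0856
grasp_force: 0.0
```

Run:
```python
from h import *
o,im=snap('wrist','w1'); print({k:np.round(o[k],4).tolist() for k in ['clock','joint_pos','eef_pos','tool_rot']})
np.save('w1.npy',np.r_[o['eef_pos'],o['tool_rot']])
cv2.imwrite('pics/w1b.png',cv2.resize(im[:,:,::-1],(800,600),interpolation=cv2.INTER_CUBIC))
for n in ['fixture','mould_centre','drift_grip','small_bottle','pot','mixing_cup']: print(n,[(np.round(b['rect'],1).tolist(),round(b['conf'],2)) for b in boxes_of('wrist',n)[:2]])
```

```text
{'clock': 3.55, 'joint_pos': [-0.0955, 0.1164, 0.0811, 1.5355, -0.0049, 0.3345], 'eef_pos': [0.4465, -0.0445, 0.2842], 'tool_rot': [0.2133, 0.977, -0.0024, 0.0003]}
fixture [([249.6, 173.4, 157.5, 126.6], 0.88), ([214.4, 188.4, 86.7, 103.2], 0.17)]
mould_centre [([110.8, 188.8, 48.0, 65.6], 0.88)]
drift_grip [([113.3, 268.8, 72.4, 27.8], 0.58)]
small_bottle [([256.7, 271.6, 29.6, 59.5], 0.82)]
pot [([51.3, 262.1, 41.4, 43.3], 0.83), ([111.0, 187.2, 51.0, 74.8], 0.68)]
mixing_cup [([320.3, 257.1, 35.6, 59.9], 0.59)]
```

View pics/w1b.png

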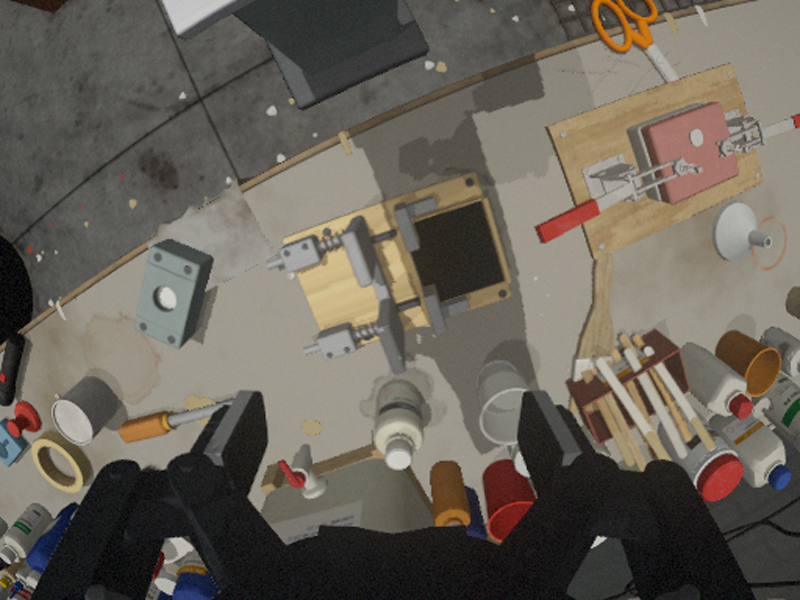

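The wrist view shows the fixture base corners at about (475,173), (511,292) and (281,240). The mould is at (170,293) with its hole up, the drift is at (175,420) and the tin at (85,410). Next I'll move over the mould and measure from close.

Call:
send_rows(motion="-1 -1.1 -4 1 0.08; -1 -2.3 -8 3 0.16; -1 -3.4 -12 5 0.24; -1 -4.6 -16 7 0.32; -1 -5.7 -20 9.2 0.36")

```text
clock: 4.4
eef_pos: [0.4177, -0.2464, 0.1929]
tool_rot: [0.381, 0.925, -0.002, 0.001]
ft_force: [0.9, 0.5, 0.1]
grip_width: 0.0853
grasp_force: 0.0
```

Call:
send_rows(motion="-1 -2.5 -3.1 2.2 0; -1 -2.5 -3.1 2.2 0")

```text
clock: 4.6
eef_pos: [0.4112, -0.2874, 0.1679]
tool_rot: [0.383, 0.924, -0.002, -0.002]
ft_force: [-0.6, 1.0, 0.2]
grip_width: 0.0854
grasp_force: 0.0
```

Run:
```python
from h import *
o,im=snap('wrist','w2'); print({k:np.round(o[k],4).tolist() for k in ['clock','joint_pos','eef_pos','tool_rot']})
np.save('w2.npy',np.r_[o['eef_pos'],o['tool_rot']])
cv2.imwrite('pics/w2b.png',cv2.resize(im[:,:,::-1],(800,600),interpolation=cv2.INTER_CUBIC))
w=np.load('w1.npy'); q=dict(eef_pos=w[:3],tool_rot=w[3:]); s=1.5625
for n,u,v,z in [('b(-68,110)',475,173,.01),('b(68,110)',511,292,.01),('b(-68,-95)',281,240,.01),('jawtop front L',358,217,.11),('pin tip',240,398,.013),('handle end',119,434,.013),('hfront',168,417,.013)]: print(n,np.round(at_z('wrist',u/s,v/s,z,q),4))
```

```text
{'clock': 4.6, 'joint_pos': [-0.6068, 0.2609, -0.0409, 1.2727, -0.0046, 0.1785], 'eef_pos': [0.4112, -0.2874, 0.1679], 'tool_rot': [0.3826, 0.9239, -0.0019, -0.0023]}
b(-68,110) [0.4211 0.0529 0.01  ]
b(68,110) [0.5492 0.0418 0.01  ]
b(-68,-95) [ 0.4013 -0.1498  0.01  ]
jawtop front L [ 0.4045 -0.0561  0.11  ]
pin tip [ 0.5404 -0.2848  0.013 ]
handle end [ 0.5244 -0.4893  0.013 ]
hfront [ 0.5283 -0.3939  0.013 ]
```

View pics/w2b.png

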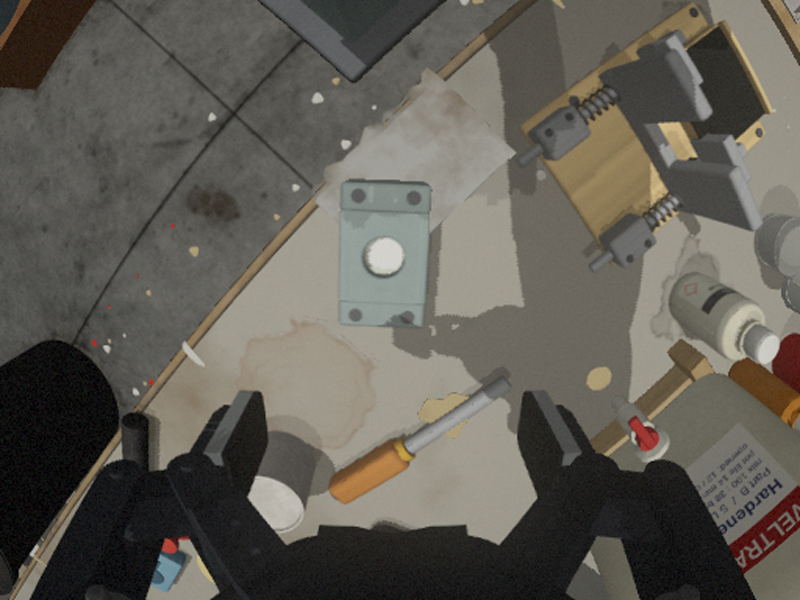

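The mould's top face has corners at (342,182), (432,184), (428,326) and (339,322). The drift's tip is at (505,383) and its handle end at (338,492).

Run:
```python
from h import *
w=np.load('w2.npy'); q=dict(eef_pos=w[:3],tool_rot=w[3:]); s=1.5625
g=lambda u,v,z:at_z('wrist',u/s,v/s,z,q)
C=[g(*p,.045)[:2] for p in [(342,182),(432,184),(428,326),(339,322)]]
print(np.round(C,4), [round(float(np.linalg.norm(C[i]-C[(i+1)%4])),4) for i in range(4)])
m=np.mean(C,0); e=(C[0]+C[1]-C[2]-C[3]); az=np.degrees(np.arctan2(e[1],e[0])); print('centre',m,'az long',az,'hole',g(384,256,.045))
print('tip',g(505,383,.013),'hend',g(338,492,.016),'hfront',g(406,455,.013))
Rt=R.from_quat(q['tool_rot']).as_matrix(); print('tool x az',np.degrees(np.arctan2(Rt[1,0],Rt[0,0])))
u=e/np.linalg.norm(e)
for d in (.036,.038):
    G=m+u*d; D=np.r_[G,.004]-q['eef_pos']; print(d,G,'tool shift',np.round(Rt.T@D*100,2))
```

```text
[[ 0.3415 -0.266 ]
 [ 0.3836 -0.226 ]
 [ 0.4522 -0.2956]
 [ 0.4064 -0.3375]] [0.0581, 0.0978, 0.0621, 0.0965]
centre [ 0.3959309  -0.28126258] az long 133.42396326379517 hole [ 0.39555192 -0.28190083  0.045     ]
tip [ 0.54529141 -0.29211917  0.013     ] hend [ 0.52522483 -0.47558348  0.016     ] hfront [ 0.53900831 -0.4005547   0.013     ]
tool x az 135.00689949125461
0.036 [ 0.37118481 -0.25511624] tool shift [ 5.06 -0.47 16.41]
0.038 [ 0.36981003 -0.25366367] tool shift [ 5.26 -0.46 16.41]
```

Call:
send_rows(motion="-1 2.6 -0.2 4 0.014; -1 5.1 -0.5 8 0.028; -1 5.1 -0.5 12 0.028; -1 5.1 -0.5 15 0.028; -1 5.1 -0.5 16.8 0.028")

```text
clock: 5.15
eef_pos: [0.373, -0.2511, 0.0019]
tool_rot: [0.392, 0.92, -0.001, -0.001]
ft_force: [0.3, 0.5, 0.3]
grip_width: 0.0854
grasp_force: 0.0
```

Call:
send_rows(motion="-0.4 0 0 0 0; -0.4 0 0 0 0; -0.4 0 0 0 0; -0.4 0 0 0 0")

```text
clock: 5.55
eef_pos: [0.3745, -0.2542, 0.0044]
tool_rot: [0.394, 0.919, -0.002, 0.002]
ft_force: [-0.2, 0.1, 0.1]
grip_width: 0.0601
grasp_force: 0.0
```

Call:
send_rows(motion="-0.3 0 0 0 0; -0.3 0 0 0 0; -0.3 0 0 0 0")

```text
clock: 5.85
eef_pos: [0.3733, -0.2555, 0.005]
tool_rot: [0.394, 0.919, -0.003, 0.001]
ft_force: [-5.1, -1.1, 9.9]
grip_width: 0.0554
grasp_force: 4.9
```

Call:
send_rows(motion="-0.4 0 0 -0.4 0; -0.4 0 0 -0.4 0; -0.3 0 0 -0.4 0; -0.3 0 0 -0.4 0; -0.3 0 0 -0.4 0")

```text
clock: 6.35
eef_pos: [0.3729, -0.2535, 0.0067]
tool_rot: [0.394, 0.919, -0.002, -0.0]
ft_force: [-0.4, -1.0, 0.0]
grip_width: 0.0553
grasp_force: 0.0
```

Call:
send_rows(motion="-0.2 0 0 0 0; -0.2 0 0 0 0; -0.2 0 0 0 0")

```text
clock: 6.65
eef_pos: [0.373, -0.2536, 0.0068]
tool_rot: [0.394, 0.919, -0.002, -0.0]
ft_force: [0.6, 0.0, 0.4]
grip_width: 0.0511
grasp_force: 0.0
```

Run:
```python
from h import *
o,im=snap('wrist','w3'); print({k:np.round(o[k],4).tolist() for k in ['clock','joint_pos','eef_pos','tool_rot','ft_force','grip_width','grasp_force']})
cv2.imwrite('pics/w3b.png',cv2.resize(im[100:384,110:390,::-1],(592,600),interpolation=cv2.INTER_CUBIC))
```

```text
{'clock': 6.65, 'joint_pos': [-0.5946, 0.3272, -0.4208, 0.8224, -0.0034, 0.2152], 'eef_pos': [0.373, -0.2536, 0.0068], 'tool_rot': [0.3939, 0.9191, -0.0017, -0.0001], 'ft_force': [0.6189, 0.002, 0.3882], 'grip_width': 0.0511, 'grasp_force': 0.0}
```

View pics/w3b.png

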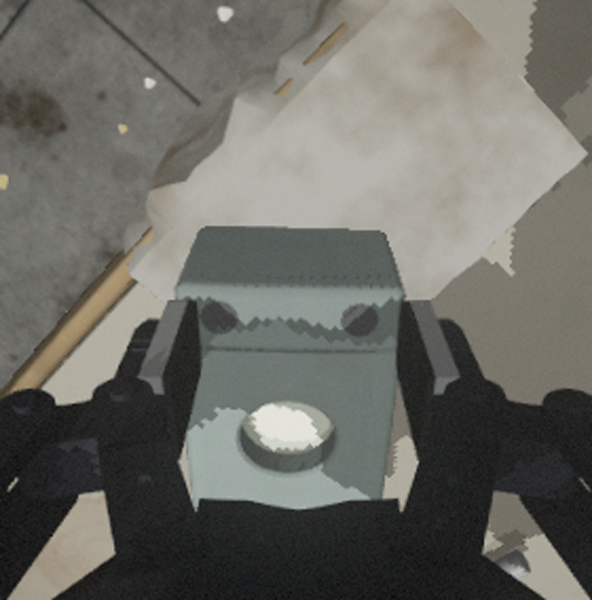

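The fingers straddle the mould near its end, with the pads at about (195,400) and (400,400), and are almost touching it. I'll close further.

Call:
send_rows(motion="-0.1 0 0 0 0; -0.1 0 0 0 0; -0.1 0 0 0 0")

```text
clock: 7.0
eef_pos: [0.373, -0.2537, 0.0069]
tool_rot: [0.394, 0.919, -0.002, -0.0]
ft_force: [-0.4, 0.4, -0.3]
grip_width: 0.047
grasp_force: 0.0
```

Call:
send_rows(motion="0.1 0 0 0 0; 0.1 0 0 0 0; 0.1 0 0 0 0")

```text
clock: 7.3
eef_pos: [0.3745, -0.2536, 0.0079]
tool_rot: [0.394, 0.919, -0.001, 0.001]
ft_force: [0.7, 1.5, 6.3]
grip_width: 0.0387
grasp_force: 2.9
```

Run:
```python
from h import *
o,im=snap('wrist','w4'); print({k:np.round(o[k],4).tolist() for k in ['clock','eef_pos','ft_force','grip_width','grasp_force']})
a=cv2.resize(im[140:340,110:390,::-1],None,fx=2.1,fy=2.1,interpolation=cv2.INTER_CUBIC)
o,im=snap('side','s4'); print([b for b in boxes_of('side','mould_centre')[:1]])
b=cv2.resize(im[200:300,170:270,::-1],(420,420),interpolation=cv2.INTER_CUBIC)
c=np.zeros((420,588+0,3),np.uint8); 
v=np.zeros((600,800,3),np.uint8); v[:320,:448]=cv2.resize(a,(448,320)); v[:420,450:800]=cv2.resize(b,(350,420)); cv2.imwrite('pics/c4.png',v)
```

```text
{'clock': 7.3, 'eef_pos': [0.3745, -0.2536, 0.0079], 'ft_force': [0.6952, 1.4998, 6.3091], 'grip_width': 0.0387, 'grasp_force': 2.9116}
[{'rect': [219.6, 250.2, 44.7, 37.6], 'conf': 0.68}]
```

View pics/c4.png

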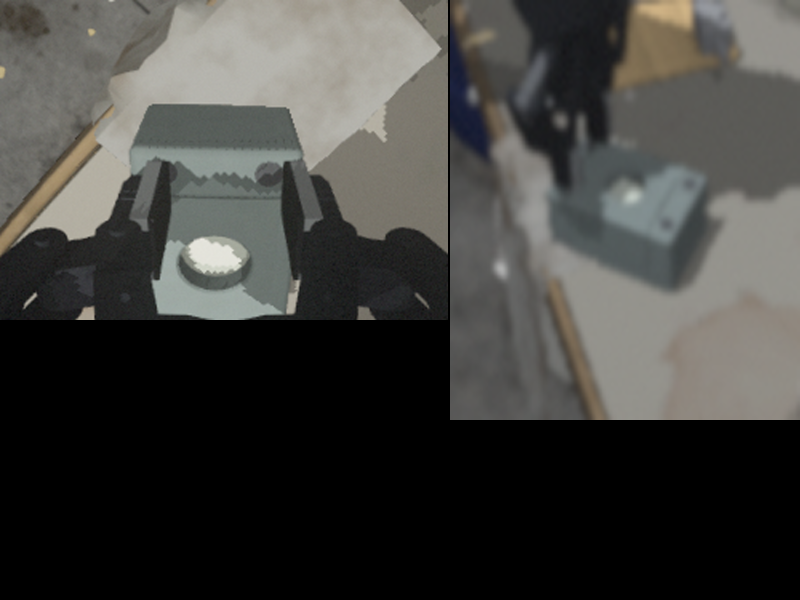

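Run:
```python
from h import *
o=bot.get_obs(); print(vision.camera_model('wrist')['hand_eye'][0][3],o['eef_pos'])
m=np.array([.3959,-.2813]); 
for az in (133.4,):
    u=np.array([np.cos(np.radians(az)),np.sin(np.radians(az))]); v=np.array([-u[1],u[0]])
    for z in (.045,0): print(z,[np.round(proj('wrist',np.r_[m+u*.05+v*s*.03,z],o),1).tolist() for s in(1,-1)],[np.round(proj('wrist',np.r_[m-u*.05+v*s*.03,z],o),1).tolist() for s in(1,-1)])
Rt=R.from_quat(o['tool_rot']).as_matrix()
for y in (.02,.03):
  for z in (0,-.008,-.03): print(y,z,[np.round(proj('wrist',o['eef_pos']+Rt@np.array([x,y,z]),o),1).tolist() for x in(.011,-.011)])
```

```text
0.08301802216066972 [ 0.37453146 -0.2536584   0.00792878]
0.045 [[190.3, 229.9], [303.0, 230.5]] [[204.7, 354.7], [289.5, 355.4]]
0 [[203.0, 200.9], [292.3, 201.3]] [[211.4, 314.3], [284.1, 314.8]]
0.02 0 [[283.5, 211.5], [282.1, 241.5]]
0.02 -0.008 [[284.8, 216.2], [283.2, 247.1]]
0.02 -0.03 [[288.9, 231.6], [286.8, 265.0]]
0.03 0 [[298.7, 211.4], [296.7, 241.3]]
0.03 -0.008 [[300.5, 216.1], [298.3, 246.9]]
0.03 -0.03 [[306.5, 231.4], [303.5, 264.6]]
```

The fingers closed on top of the mould: ray geometry puts the pad tips about 40 to 50 mm behind the reported TCP, and the upward force on contact fits that. I'll lift, open and go lower in steps while watching the force.

Call:
send_rows(motion="-1 0 0 -0.6 0; -1 0 0 -1 0; -1 0 0 -1 0; -1 0 0 -1 0; -1 0 0 -1 0")

```text
clock: 7.95
eef_pos: [0.3728, -0.2536, 0.0167]
tool_rot: [0.394, 0.919, -0.002, -0.0]
ft_force: [-0.8, 0.0, -0.1]
grip_width: 0.0856
grasp_force: 0.0
```

Call:
send_rows(motion="-1 0 0 1 0; -1 0 0 1.5 0; -1 0 0 2 0; -1 0 0 2 0")

```text
clock: 8.35
eef_pos: [0.3721, -0.2531, -0.0043]
tool_rot: [0.394, 0.919, -0.002, -0.001]
ft_force: [-0.2, 0.2, -0.3]
grip_width: 0.0852
grasp_force: 0.0
```

Call:
send_rows(motion="-1 0 0 0.5 0; -1 0 0 1 0; -1 0 0 1 0")

```text
clock: 8.65
eef_pos: [0.3725, -0.2534, -0.0138]
tool_rot: [0.394, 0.919, -0.002, -0.001]
ft_force: [-0.3, 0.9, -0.8]
grip_width: 0.0853
grasp_force: 0.0
```

Run:
```python
from h import *
o,im=snap('wrist','w5'); print({k:np.round(o[k],4).tolist() for k in ['clock','eef_pos','ft_force','grip_width','grasp_force']})
a=cv2.resize(im[140:340,110:390,::-1],None,fx=1.6,fy=1.6,interpolation=cv2.INTER_CUBIC)
o,im=snap('side','s5')
b=cv2.resize(im[200:290,175:265,::-1],(400,400),interpolation=cv2.INTER_CUBIC)
v=np.zeros((400,800,3),np.uint8); v[:320,:400]=a[:,24:424]; v[:,400:]=b; cv2.imwrite('pics/c5.png',v)
```

```text
{'clock': 8.65, 'eef_pos': [0.3725, -0.2534, -0.0138], 'ft_force': [-0.2552, 0.8941, -0.8456], 'grip_width': 0.0853, 'grasp_force': 0.0}
```

View pics/c5.png

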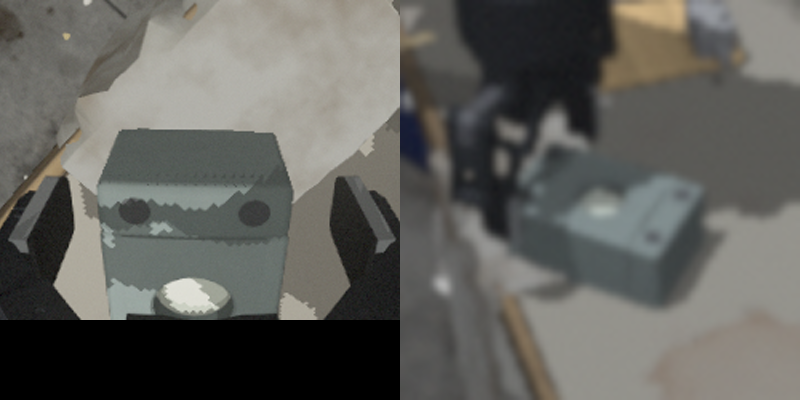

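The TCP is now at z = -0.014 with no contact, and the open fingers stand beside the mould, so the real tips are about 40 mm above the reported TCP. I'll go lower in steps.

Call:
send_rows(motion="-1 0 0 0.8 0; -1 0 0 1.5 0; -1 0 0 1.5 0")

```text
clock: 9.05
eef_pos: [0.3721, -0.2531, -0.0293]
tool_rot: [0.394, 0.919, -0.002, -0.001]
ft_force: [-0.6, -0.0, -0.2]
grip_width: 0.0854
grasp_force: 0.0
```

Call:
send_rows(motion="-1 0 0 0.5 0; -1 0 0 0.8 0; -1 0 0 0.8 0")

```text
clock: 9.35
eef_pos: [0.3726, -0.2536, -0.0366]
tool_rot: [0.394, 0.919, -0.002, -0.0]
ft_force: [-0.0, 0.5, 0.2]
grip_width: 0.0851
grasp_force: 0.0
```

Call:
send_rows(motion="-0.4 0 0 0 0; -0.4 0 0 0 0; -0.4 0 0 0 0")

```text
clock: 9.65
eef_pos: [0.3724, -0.2545, -0.0357]
tool_rot: [0.394, 0.919, -0.003, -0.0]
ft_force: [-3.2, -2.8, 3.3]
grip_width: 0.0602
grasp_force: 22.4
```

Call:
send_rows(motion="-0.3 0 0 0 0; -0.3 0 0 0 0; -0.3 0 0 0 0")

```text
clock: 9.95
eef_pos: [0.3725, -0.2546, -0.0355]
tool_rot: [0.394, 0.919, -0.003, -0.0]
ft_force: [-3.4, -2.1, 5.3]
grip_width: 0.06
grasp_force: 63.4
```

Call:
send_rows(motion="-0.42 0 0 0 0; -0.42 0 0 0 0; -0.42 0 0 -0.5 0; -0.42 0 0 -1 0; -0.42 0 0 -1.5 0")

```text
clock: 10.45
eef_pos: [0.3729, -0.2532, -0.021]
tool_rot: [0.394, 0.919, -0.001, -0.0]
ft_force: [-0.5, -0.6, -3.4]
grip_width: 0.0607
grasp_force: 1.9
```

Call:
send_rows(motion="-0.42 0 0 -0.5 0; -0.42 0 0 -1 0; -0.42 0 0 -1.5 0; -0.42 0 0 -2 0; -0.42 0 0 -2.5 0")

```text
clock: 10.95
eef_pos: [0.3735, -0.2539, 0.0047]
tool_rot: [0.394, 0.919, -0.002, 0.001]
ft_force: [-0.5, -0.3, 0.3]
grip_width: 0.0604
grasp_force: 0.0
```

Run:
```python
from h import *
o,im=snap('wrist','w6'); print({k:np.round(o[k],4).tolist() for k in ['clock','eef_pos','ft_force','ft_torque','grip_width','grasp_force']})
a=cv2.resize(im[140:340,110:390,::-1],None,fx=1.6,fy=1.6,interpolation=cv2.INTER_CUBIC)
o,im=snap('side','s6')
b=cv2.resize(im[190:290,170:270,::-1],(400,400),interpolation=cv2.INTER_CUBIC)
v=np.zeros((400,800,3),np.uint8); v[:320,:400]=a[:,24:424]; v[:,400:]=b; cv2.imwrite('pics/c6.png',v)
```

```text
{'clock': 10.95, 'eef_pos': [0.3735, -0.2539, 0.0047], 'ft_force': [-0.4814, -0.2598, 0.2947], 'ft_torque': [-0.0346, -0.0206, -0.0165], 'grip_width': 0.0604, 'grasp_force': 0.0}
```

View pics/c6.png

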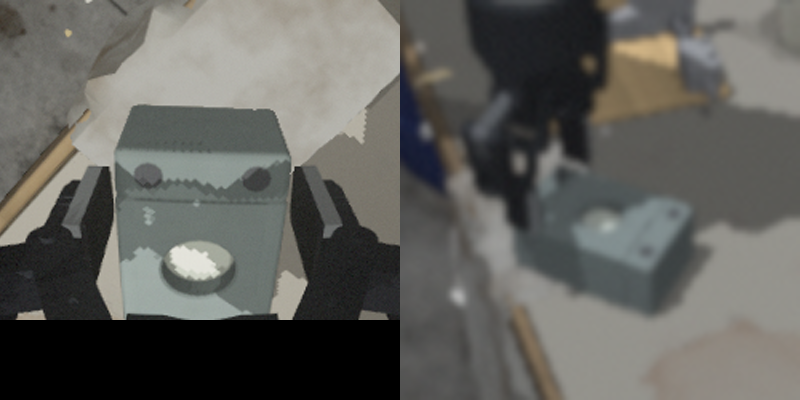

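The mould lies unmoved; the light grip just slid off. I'll go back down and lift with about 20 N.

Call:
send_rows(motion="-0.8 0 0 0 0; -0.8 0 0 1 0; -0.8 0 0 2.5 0; -0.8 0 0 4 0; -0.8 0 0 4 0")

```text
clock: 11.55
eef_pos: [0.3708, -0.2523, -0.0385]
tool_rot: [0.394, 0.919, -0.001, -0.003]
ft_force: [-0.6, 1.0, -0.2]
grip_width: 0.0766
grasp_force: 0.0
```

Call:
send_rows(motion="-0.4 0 0 0 0; -0.4 0 0 0 0; -0.4 0 0 -0.2 0; -0.4 0 0 -0.5 0; -0.4 0 0 -1 0")

```text
clock: 12.05
eef_pos: [0.3723, -0.2533, -0.0262]
tool_rot: [0.394, 0.919, -0.002, -0.001]
ft_force: [-0.3, 0.1, -6.3]
grip_width: 0.0602
grasp_force: 23.7
```

Call:
send_rows(motion="-0.4 0 0 -0.3 0; -0.4 0 0 -0.6 0; -0.4 0 0 -1 0; -0.4 0 0 -1.5 0; -0.4 0 0 -1.5 0")

```text
clock: 12.55
eef_pos: [0.3737, -0.2542, -0.0103]
tool_rot: [0.394, 0.919, -0.002, 0.001]
ft_force: [-0.3, 0.0, -6.3]
grip_width: 0.0603
grasp_force: 23.7
```

Run:
```python
from h import *
o,im=snap('wrist','w7'); print({k:np.round(o[k],4).tolist() for k in ['clock','eef_pos','ft_force','ft_torque','grip_width','grasp_force']})
a=cv2.imread('pics/w6.png').astype(int); b=im[:,:,::-1].astype(int)
# end-face: brightness edges along centre column
for n,x in (('w6',a),('w7',b)): print(n,[int(v) for v in x[190:260:3,235:265].mean((1,2))])
```

```text
{'clock': 12.55, 'eef_pos': [0.3737, -0.2542, -0.0103], 'ft_force': [-0.3024, 0.0191, -6.3317], 'ft_torque': [0.0948, 0.0513, -0.0302], 'grip_width': 0.0603, 'grasp_force': 23.7395}
w6 [177, 177, 177, 177, 177, 177, 89, 90, 88, 90, 90, 90, 90, 88, 90, 117, 143, 149, 149, 149, 148, 125, 108, 104]
w7 [175, 177, 177, 177, 177, 178, 178, 177, 177, 177, 176, 176, 175, 175, 175, 159, 89, 90, 89, 88, 87, 88, 89, 87]
```

```bash
cat > piv.py <<'E'
from h import *
def rows(th,o,G=(0,0,-.065),d=.036,dz=-.0065):
    # mould points in tool frame: along s=-x, up=-z ; rotate B down by th about G
    Rt=R.from_quat(o['tool_rot']).as_matrix(); out={}
    for n,(ys,zu) in dict(bot=(-.05,-.0225),top=(-.05,.0225),hole=(0,.0225),Btop=(.05,.0225)).items():
        a=d+ys; b=dz+zu   # along s, up
        a2=a*np.cos(th)+b*np.sin(th); b2=-a*np.sin(th)+b*np.cos(th)
        p=np.array([G[0]-a2,0,G[2]-b2]); out[n]=round(float(proj('wrist',o['eef_pos']+Rt@p,o)[1]),1)
    return out
E
python3 - <<'E'
from piv import *
o=bot.get_obs(); im=cv2.imread('pics/w7.png').astype(int)
print([int(v) for v in im[190:384:4,235:265].mean((1,2))])
for t in (0,10,20,30,45,60,75,90): print(t,rows(np.radians(t),o))
E
```

```text
[175, 177, 177, 177, 177, 178, 177, 177, 176, 175, 174, 174, 89, 89, 88, 87, 88, 88, 87, 87, 88, 85, 84, 110, 118, 102, 89, 88, 88, 88, 87, 87, 82, 87, 90, 101, 107, 103, 29, 27, 28, 27, 27, 26, 24, 25, 24, 24, 23]
0 {'bot': 231.6, 'top': 280.7, 'hole': 360.6, 'Btop': 409.0}
10 {'bot': 225.6, 'top': 290.0, 'hole': 353.8, 'Btop': 391.0}
20 {'bot': 221.0, 'top': 299.0, 'hole': 345.8, 'Btop': 372.2}
30 {'bot': 217.9, 'top': 307.3, 'hole': 336.7, 'Btop': 353.1}
45 {'bot': 216.7, 'top': 317.9, 'hole': 321.6, 'Btop': 323.7}
60 {'bot': 220.6, 'top': 325.4, 'hole': 305.4, 'Btop': 293.9}
75 {'bot': 230.1, 'top': 329.6, 'hole': 288.5, 'Btop': 264.1}
90 {'bot': 245.4, 'top': 330.4, 'hole': 271.5, 'Btop': 234.5}
```

The profile shows the mould lifted level: the end face spans rows 237–279, as predicted for 0°. I'll loosen the grip gradually near the bench so that it pivots.

Call:
send_rows(motion="-0.4 0 0 0.8 0; -0.4 0 0 1.6 0; -0.405 0 0 1.6 0; -0.41 0 0 1.6 0; -0.41 0 0 1.6 0")

```text
clock: 13.1
eef_pos: [0.373, -0.2543, -0.0268]
tool_rot: [0.394, 0.919, -0.002, 0.0]
ft_force: [-2.4, -0.7, -1.2]
grip_width: 0.0604
grasp_force: 1.0
```

Call:
send_rows(motion="-0.41 0 0 -0.4 0; -0.41 0 0 -0.8 0; -0.41 0 0 -1.2 0; -0.41 0 0 -1.6 0; -0.41 0 0 -1.6 0")

```text
clock: 13.6
eef_pos: [0.3735, -0.2543, -0.0101]
tool_rot: [0.394, 0.919, -0.002, 0.001]
ft_force: [-2.2, -1.4, 1.1]
grip_width: 0.0603
grasp_force: 1.1
```

```bash
cat > chk.py <<'E'
from piv import *
import sys
o,im=snap('wrist',sys.argv[1]); print({k:np.round(o[k],4).tolist() for k in ['clock','eef_pos','ft_force','ft_torque','grip_width','grasp_force']})
print([int(v) for v in im[190:344:4,235:265].mean((1,2))])
E
python3 chk.py w8
```

```text
{'clock': 13.6, 'eef_pos': [0.3735, -0.2543, -0.0101], 'ft_force': [-2.2389, -1.4361, 1.1409], 'ft_torque': [-0.3288, 0.4414, -0.075], 'grip_width': 0.0603, 'grasp_force': 1.1215}
[175, 176, 177, 177, 177, 104, 91, 89, 90, 90, 91, 91, 91, 118, 145, 148, 148, 148, 137, 109, 91, 85, 94, 102, 112, 111, 111, 111, 135, 169, 188, 190, 195, 166, 94, 77, 84, 137, 37]
```

Call:
send_rows(motion="-0.8 0 0 0 0; -0.8 0 0 0.8 0; -0.8 0 0 2.4 0; -0.8 0 0 2.7 0; -0.8 0 0 2.7 0")

```text
clock: 14.15
eef_pos: [0.3722, -0.253, -0.0391]
tool_rot: [0.394, 0.919, -0.001, -0.001]
ft_force: [0.1, -0.1, -0.2]
grip_width: 0.0766
grasp_force: 0.0
```

Call:
send_rows(motion="-0.406 0 0 0 0; -0.406 0 0 0 0; -0.406 0 0 0 0; -0.406 0 0 0 0")

```text
clock: 14.55
eef_pos: [0.3732, -0.254, -0.0378]
tool_rot: [0.394, 0.919, -0.002, 0.0]
ft_force: [-1.6, -0.8, -0.4]
grip_width: 0.06
grasp_force: 3.9
```

Call:
send_rows(motion="-0.403 0 0 0 0; -0.403 0 0 0 0; -0.403 0 0 0 0")

```text
clock: 14.85
eef_pos: [0.3731, -0.254, -0.0378]
tool_rot: [0.394, 0.919, -0.002, 0.0]
ft_force: [-1.4, -0.9, 2.5]
grip_width: 0.0601
grasp_force: 7.4
```

Call:
send_rows(motion="-0.402 0 0 0 0; -0.402 0 0 -0.4 0; -0.402 0 0 -0.8 0; -0.402 0 0 -1.2 0; -0.402 0 0 -1.6 0")

```text
clock: 15.35
eef_pos: [0.3729, -0.2535, -0.022]
tool_rot: [0.394, 0.919, -0.002, -0.0]
ft_force: [-0.6, -0.6, -5.6]
grip_width: 0.0601
grasp_force: 5.7
```

```bash
python3 chk.py w9
python3 - <<'E'
from piv import *
o=bot.get_obs()
for t in (0,10,15,20): print(t,rows(np.radians(t),o))
E
```

```text
{'clock': 15.35, 'eef_pos': [0.3729, -0.2535, -0.022], 'ft_force': [-0.641, -0.6159, -5.6447], 'ft_torque': [-0.0428, -0.0799, -0.0173], 'grip_width': 0.0601, 'grasp_force': 5.6542}
[172, 172, 174, 176, 176, 177, 177, 176, 176, 103, 103, 102, 102, 100, 101, 102, 102, 101, 101, 101, 101, 99, 99, 108, 126, 111, 87, 87, 86, 86, 85, 73, 85, 86, 101, 105, 104, 173, 29]
0 {'bot': 231.6, 'top': 280.7, 'hole': 360.6, 'Btop': 409.0}
10 {'bot': 225.6, 'top': 290.0, 'hole': 353.8, 'Btop': 391.0}
15 {'bot': 223.1, 'top': 294.5, 'hole': 350.0, 'Btop': 381.7}
20 {'bot': 221.0, 'top': 299.0, 'hole': 345.8, 'Btop': 372.2}
```

The end face now spans rows 224–282, up from 237–279, so the mould is pivoting by about 10° as it is lifted. I'll follow the arc upward.

Call:
send_rows(motion="-0.402 -0.1 0 -0.5 0; -0.402 -0.3 0 -1 0; -0.402 -0.5 0 -1.5 0; -0.402 -0.7 0 -2 0; -0.402 -1 0 -2.6 0")

```text
clock: 15.9
eef_pos: [0.3799, -0.261, 0.0043]
tool_rot: [0.394, 0.919, -0.002, -0.0]
ft_force: [0.6, -0.2, -4.4]
grip_width: 0.0598
grasp_force: 5.6
```

Call:
send_rows(motion="-0.402 -0.3 0 -0.5 0; -0.402 -0.6 0 -0.9 0; -0.402 -0.9 0 -1.3 0; -0.402 -1.3 0 -1.7 0; -0.402 -1.3 0 -1.7 0")

```text
clock: 16.4
eef_pos: [0.3897, -0.2711, 0.0217]
tool_rot: [0.394, 0.919, -0.002, 0.001]
ft_force: [-0.8, -0.2, -0.6]
grip_width: 0.0597
grasp_force: 5.8
```

```bash
python3 chk.py w10
python3 - <<'E'
from piv import *
o=bot.get_obs()
for t in (0,30,45,60): print(t,rows(np.radians(t),o))
E
```

```text
{'clock': 16.4, 'eef_pos': [0.3897, -0.2711, 0.0217], 'ft_force': [-0.8128, -0.168, -0.5819], 'ft_torque': [-0.086, 0.005, 0.0261], 'grip_width': 0.0597, 'grasp_force': 5.8289}
[164, 162, 160, 160, 157, 104, 132, 132, 133, 133, 132, 131, 130, 129, 130, 131, 132, 131, 131, 131, 129, 122, 108, 88, 84, 84, 84, 85, 84, 75, 92, 127, 158, 160, 158, 156, 158, 155, 36]
0 {'bot': 231.6, 'top': 280.7, 'hole': 360.6, 'Btop': 409.0}
30 {'bot': 217.9, 'top': 307.3, 'hole': 336.7, 'Btop': 353.1}
45 {'bot': 216.7, 'top': 317.9, 'hole': 321.6, 'Btop': 323.7}
60 {'bot': 220.6, 'top': 325.4, 'hole': 305.4, 'Btop': 293.9}
```

```bash
cat > comp.py <<'E'
from h import *
import sys
im=cv2.imread('pics/%s.png'%sys.argv[1]); o,s=snap('side',sys.argv[1]+'s')
x0,y0,w=map(int,sys.argv[3:6])
v=np.zeros((400,800,3),np.uint8); v[:,:400]=cv2.resize(im[130:360,135:365],(400,400),interpolation=cv2.INTER_CUBIC); v[:,400:]=cv2.resize(s[y0:y0+w,x0:x0+w,::-1],(400,400),interpolation=cv2.INTER_CUBIC)
cv2.imwrite('pics/%s.png'%sys.argv[2],v)
E
python3 comp.py w10 c10 165 180 110
```

```text
(no output)
```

View pics/c10.png

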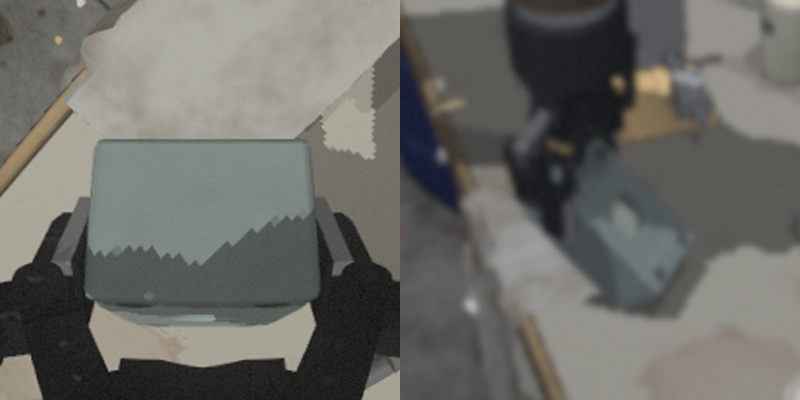

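The view shows the mould tilted up to about 50°, held near its top end, with the end face at crop rows 140–305. I'll continue the arc to vertical.

Call:
send_rows(motion="-0.402 -0.5 0 -0.4 0; -0.402 -1 0 -0.8 0; -0.402 -1.5 0 -1.1 0; -0.402 -2.2 0 -1.5 0; -0.402 -2.9 0 -1.7 0")

```text
clock: 17.0
eef_pos: [0.4094, -0.2917, 0.0382]
tool_rot: [0.394, 0.919, -0.002, -0.0]
ft_force: [0.1, -0.2, -6.2]
grip_width: 0.0598
grasp_force: 4.7
```

```bash
cat > chk.py <<'E'
from piv import *
import sys
o,im=snap('wrist',sys.argv[1]); print({k:np.round(o[k],4).tolist() for k in ['clock','eef_pos','ft_force','grip_width','grasp_force']})
hsv=cv2.cvtColor(im,cv2.COLOR_RGB2HSV); print('H',hsv[190:344:4,235:265,0].mean(1).astype(int).tolist()); print('V',hsv[190:344:4,235:265,2].mean(1).astype(int).tolist())
E
python3 chk.py w11
```

```text
{'clock': 17.0, 'eef_pos': [0.4094, -0.2917, 0.0382], 'ft_force': [0.0533, -0.2022, -6.1708], 'grip_width': 0.0598, 'grasp_force': 4.6777}
H [21, 23, 23, 21, 67, 73, 74, 74, 74, 74, 74, 75, 76, 75, 76, 75, 75, 75, 77, 77, 75, 74, 72, 71, 69, 70, 71, 67, 22, 21, 22, 22, 21, 22, 21, 22, 22, 22, 52]
V [154, 159, 160, 153, 94, 138, 147, 147, 147, 147, 147, 146, 145, 144, 144, 146, 146, 147, 146, 146, 142, 114, 90, 90, 89, 89, 89, 86, 159, 161, 161, 160, 160, 160, 159, 161, 160, 156, 37]
```

```bash
cat > fit.py <<'E'
from piv import *
import sys
from scipy.optimize import least_squares
im=cv2.imread('pics/%s.png'%sys.argv[1]); hsv=cv2.cvtColor(im,cv2.COLOR_BGR2HSV)
o=bot.get_obs(); Rt=R.from_quat(o['tool_rot']).as_matrix()
m=((hsv[...,0]>55)&(hsv[...,0]<100)&(hsv[...,1]>18)&(hsv[...,2]>60)).astype(np.uint8)
m=cv2.morphologyEx(m,cv2.MORPH_OPEN,np.ones((5,5)))
n,l,st,c=cv2.connectedComponentsWithStats(m); k=l[250,250]; M=l==k
for r in range(195,345,6):
    cs=np.where(M[r])[0]
    if len(cs): print(r,cs.min(),cs.max(),len(cs))
E
python3 fit.py w10; echo; python3 fit.py w11
```

```text
195 0 511 512
201 0 511 512
207 0 511 512
213 0 511 512
219 0 511 512
225 0 511 512
231 0 511 512
237 0 511 512
243 0 511 507
249 0 511 512
255 0 511 512
261 0 511 512
267 0 511 507
273 0 511 506
279 0 511 512
285 0 511 512
291 0 511 512
297 0 511 512
303 0 511 512
309 0 511 512
315 0 511 512
321 0 511 512
327 0 511 512
333 0 511 512
339 0 511 512

195 0 511 512
201 0 511 512
207 0 511 512
213 0 511 512
219 0 511 512
225 0 511 512
231 0 511 512
237 0 511 512
243 0 511 512
249 0 511 512
255 0 511 512
261 0 511 512
267 0 511 512
273 0 511 512
279 0 511 512
285 0 511 512
291 0 511 512
297 0 511 512
303 0 511 512
309 0 511 512
315 0 511 512
321 0 511 512
327 0 511 512
333 0 511 512
339 0 511 512
```

```bash
sed -i 's/>18)/>12)/; s/^n,l/print(hsv[250,250]);n,l/' fit.py; for w in w10 w11; do python3 fit.py $w; done
```

```text
[ 78  24 137]
213 196 310 113
219 190 312 122
225 189 313 123
231 189 313 125
237 188 314 125
243 187 314 128
249 186 313 128
255 186 313 127
261 185 311 126
267 185 310 121
273 187 284 89
279 190 284 87
285 194 283 53
291 193 282 64
297 211 248 33
303 218 239 13
[ 76  19 144]
207 189 312 114
213 187 315 129
219 187 315 128
225 187 315 129
231 187 315 129
237 187 314 128
243 187 315 129
249 187 315 129
255 187 315 129
261 187 312 106
267 187 310 119
273 188 313 110
279 193 300 70
285 190 297 51
291 188 256 18
```

Call:
send_rows(motion="-0.402 0 0 0.8 0; -0.402 -0.5 0 1.5 0; -0.402 -1.2 0 1.5 0; -0.402 -2 0 1.4 0; -0.402 -3 0 1.3 0")

```text
clock: 17.55
eef_pos: [0.429, -0.3125, 0.0243]
tool_rot: [0.394, 0.919, -0.001, -0.001]
ft_force: [-0.6, 0.1, -7.3]
grip_width: 0.06
grasp_force: 7.5
```

```bash
python3 chk.py w12; python3 fit.py w12
```

```text
{'clock': 17.55, 'eef_pos': [0.429, -0.3125, 0.0243], 'ft_force': [-0.6347, 0.0964, -7.2589], 'grip_width': 0.06, 'grasp_force': 7.5064}
H [27, 67, 33, 39, 40, 36, 39, 63, 69, 72, 76, 74, 76, 76, 75, 75, 75, 76, 77, 76, 76, 77, 76, 74, 74, 73, 73, 73, 72, 74, 76, 75, 72, 43, 22, 22, 23, 22, 65]
V [102, 93, 71, 98, 98, 65, 95, 69, 70, 80, 129, 143, 146, 144, 145, 145, 144, 144, 142, 140, 140, 140, 137, 127, 109, 87, 86, 86, 86, 85, 84, 84, 84, 94, 161, 160, 156, 145, 32]
[ 77  16 143]
225 192 309 56
231 178 322 141
237 178 323 145
243 179 323 145
249 179 323 145
255 179 322 144
261 180 322 142
267 181 319 130
273 180 298 115
279 181 319 131
285 185 320 107
291 194 319 110
297 201 317 78
303 196 317 86
309 198 305 57
315 198 203 6
```

```bash
cat > tilt.py <<'E'
from piv import *
from scipy.optimize import least_squares
import sys
def pose(r1,w1,r2):
    o=bot.get_obs(); Rt=R.from_quat(o['tool_rot']).as_matrix()
    P=lambda x,y,z:proj('wrist',o['eef_pos']+Rt@np.array([x,y,z]),o)
    def f(p):
        x,z,t=p; a=P(x,.03,z);b=P(x,-.03,z); c=P(x-.045*np.sin(t),0,z-.045*np.cos(t))
        return [(a[1]+b[1])/2-r1,abs(a[0]-b[0])-w1,c[1]-r2]
    s=least_squares(f,[.02,-.07,1.2]); x,z,t=s.x
    print('edge x,z rel TCP',np.round(s.x[:2],4),'theta',round(float(np.degrees(t)),1),'edge world z',round(float(o['eef_pos'][2]-z),4),'res',round(float(s.cost),3))
pose(*map(float,sys.argv[1:4]))
E
python3 tilt.py 229 145 321; python3 tilt.py 229 143 320;python3 tilt.py 229 147 320
```

```text
edge x,z rel TCP [ 0.031  -0.0693] theta 82.6 edge world z 0.094 res 0.0
edge x,z rel TCP [ 0.0303 -0.0677] theta 82.5 edge world z 0.0924 res 0.0
edge x,z rel TCP [ 0.0317 -0.0708] theta 84.8 edge world z 0.0955 res 0.0
```

Call:
send_rows(motion="-0.402 0 0 0.3 0; -0.402 0 0 0.6 0; -0.402 0 0 0.9 0; -0.402 0 0 0.9 0")

```text
clock: 18.0
eef_pos: [0.4341, -0.3177, 0.0198]
tool_rot: [0.394, 0.919, -0.004, 0.006]
ft_force: [0.8, -5.2, 9.8]
grip_width: 0.0597
grasp_force: 9.1
```

```bash
python3 chk.py w13; python3 fit.py w13
```

```text
{'clock': 18.0, 'eef_pos': [0.4341, -0.3177, 0.0198], 'ft_force': [0.8069, -5.1696, 9.8328], 'grip_width': 0.0597, 'grasp_force': 9.1043}
H [64, 73, 44, 36, 41, 39, 44, 37, 40, 70, 69, 73, 75, 75, 75, 75, 76, 76, 74, 75, 76, 76, 75, 76, 76, 74, 75, 75, 74, 74, 73, 77, 76, 75, 76, 73, 24, 20, 82]
V [77, 123, 72, 105, 106, 104, 74, 74, 101, 70, 73, 77, 90, 131, 142, 143, 143, 143, 142, 143, 141, 140, 128, 119, 112, 86, 85, 85, 85, 84, 84, 84, 83, 82, 82, 82, 145, 116, 28]
[ 78  18 144]
231 250 254 5
237 179 318 89
243 176 326 151
249 176 326 151
255 176 325 150
261 177 324 147
267 178 323 138
273 178 323 142
279 179 321 139
285 180 318 113
291 187 321 112
297 183 319 119
303 185 320 114
309 204 317 103
315 193 315 103
321 193 310 102
327 199 308 89
```

```bash
python3 tilt.py 239 151 332; python3 tilt.py 240 152 333; python3 -c "
from h import *
w=np.load('w2.npy')
"
```

```text
edge x,z rel TCP [ 0.0295 -0.0754] theta 83.0 edge world z 0.0953 res 0.0
edge x,z rel TCP [ 0.0295 -0.0763] theta 83.3 edge world z 0.0961 res 0.0
```

Call:
send_rows(motion="-0.402 0 0 -0.1 0; -0.402 0 0 -0.2 0; -0.402 0 0 -0.2 0")

```text
clock: 18.35
eef_pos: [0.4319, -0.3153, 0.0201]
tool_rot: [0.394, 0.919, -0.003, 0.003]
ft_force: [1.7, -3.2, 9.2]
grip_width: 0.0595
grasp_force: 9.1
```

```bash
python3 chk.py w14; python3 fit.py w14
```

```text
{'clock': 18.35, 'eef_pos': [0.4319, -0.3153, 0.0201], 'ft_force': [1.7417, -3.2292, 9.1523], 'grip_width': 0.0595, 'grasp_force': 9.0811}
H [23, 58, 73, 38, 39, 37, 38, 37, 40, 70, 68, 68, 75, 74, 75, 77, 76, 75, 74, 75, 75, 75, 76, 76, 77, 74, 74, 76, 74, 73, 73, 74, 74, 72, 73, 73, 22, 22, 90]
V [147, 71, 113, 72, 100, 100, 96, 63, 98, 67, 68, 74, 111, 135, 144, 143, 143, 143, 143, 143, 141, 140, 138, 122, 110, 95, 86, 85, 84, 84, 84, 84, 83, 83, 81, 77, 154, 130, 28]
[ 77  16 144]
231 228 234 7
237 180 324 126
243 176 325 150
249 177 322 144
255 177 325 149
261 177 324 148
267 183 321 139
273 181 323 141
279 179 318 124
285 180 321 121
291 181 315 94
297 181 320 93
303 186 317 75
309 188 319 106
315 194 311 76
321 199 310 51
327 205 310 40
```

Call:
send_rows(motion="-0.45 0 0 0 0; -0.55 0 0 0 0; -0.65 0.3 0 -0.4 0; -0.65 0.6 0 -0.7 0; -0.65 0.6 0 -0.7 0")

```text
clock: 18.9
eef_pos: [0.425, -0.3081, 0.0251]
tool_rot: [0.394, 0.919, -0.002, -0.0]
ft_force: [0.3, 0.3, 0.3]
grip_width: 0.0704
grasp_force: 0.0
```

```bash
python3 chk.py w15; python3 fit.py w15
```

```text
{'clock': 18.9, 'eef_pos': [0.425, -0.3081, 0.0251], 'ft_force': [0.2688, 0.2887, 0.3041], 'grip_width': 0.0704, 'grasp_force': 0.0}
H [22, 23, 23, 22, 65, 67, 73, 39, 40, 39, 40, 39, 39, 39, 37, 47, 38, 42, 41, 65, 72, 73, 71, 73, 76, 75, 74, 74, 73, 74, 74, 74, 75, 73, 75, 73, 74, 75, 88]
V [151, 152, 151, 152, 87, 91, 135, 117, 85, 122, 124, 124, 124, 123, 107, 76, 97, 124, 146, 84, 79, 78, 75, 73, 82, 85, 85, 85, 86, 85, 84, 87, 97, 104, 104, 104, 104, 101, 28]
[162  38  34]
195 0 511 512
201 0 511 512
207 0 511 512
213 0 511 447
219 0 511 506
225 0 511 512
231 0 511 512
237 0 511 512
243 0 511 512
249 0 511 512
255 0 511 512
261 0 511 505
267 0 511 494
273 0 511 505
279 0 511 494
285 0 511 427
291 0 511 440
297 0 511 442
303 0 511 437
309 0 511 428
315 0 511 398
321 0 511 393
327 0 511 403
333 0 511 405
339 0 511 467
```

Run:
```python
from piv import *
o=bot.get_obs(); Rt=R.from_quat(o['tool_rot']).as_matrix()
for r,z in ((263,.1),(265,.1),(204,0),(206,0),(343,.1)):
    p=at_z('wrist',250.8,r,z,o); print(r,z,np.round(Rt.T@(p-o['eef_pos']),4))
im=cv2.imread('pics/w15.png'); 
print('bot row cols',[ (r,[int(c) for c in im[r,150:350:10].mean(1)]) for r in (208,260,275,335)])
```

```text
263 0.1 [ 0.0186 -0.0011 -0.0749]
265 0.1 [ 0.0176 -0.0011 -0.0749]
204 0 [ 0.0068 -0.0012  0.0251]
206 0 [ 0.0052 -0.0012  0.0251]
343 0.1 [-0.0293 -0.0011 -0.0749]
bot row cols [(208, [162, 163, 163, 162, 161, 162, 103, 93, 88, 86, 87, 88, 84, 82, 84, 144, 160, 161, 163, 160]), (260, [153, 40, 99, 35, 148, 88, 41, 104, 104, 124, 133, 126, 107, 104, 34, 69, 88, 31, 64, 57]), (275, [37, 84, 32, 29, 76, 68, 64, 68, 70, 77, 72, 71, 66, 67, 61, 68, 67, 28, 19, 80]), (335, [31, 33, 28, 32, 151, 152, 92, 100, 101, 97, 96, 100, 99, 97, 92, 96, 134, 27, 32, 25])]
```

Call:
send_rows(motion="-0.65 -0.5 0 -0.3 0; -0.65 -1.1 0 -0.3 0; -0.65 -1.5 0 -0.3 0; -0.65 -1.5 0 -0.3 0; -0.65 -1.5 0 -0.3 0")

```text
clock: 19.45
eef_pos: [0.4358, -0.3196, 0.0278]
tool_rot: [0.394, 0.919, -0.002, -0.0]
ft_force: [0.4, -0.1, -1.0]
grip_width: 0.0704
grasp_force: 0.0
```

Call:
send_rows(motion="-0.3 0 0 0 0; -0.2 0 0 0 0; -0.2 0 0 0 0; -0.2 0 0 0 0")

```text
clock: 19.85
eef_pos: [0.4358, -0.3196, 0.0281]
tool_rot: [0.394, 0.919, -0.002, 0.0]
ft_force: [-0.0, -0.4, -0.1]
grip_width: 0.0596
grasp_force: 66.5
```

```bash
python3 chk.py w16
python3 - <<'E'
from piv import *
o=bot.get_obs(); Rt=R.from_quat(o['tool_rot']).as_matrix()
for r,z in ((225,.1),(235,.1),(245,.1),(180,0),(190,0),(310,.1),(330,.1)):
    p=at_z('wrist',250.8,r,z,o); print(r,z,np.round(Rt.T@(p-o['eef_pos']),4))
im=cv2.imread('pics/w16.png'); v=np.zeros((600,800,3),np.uint8); v=cv2.resize(im[120:350,120:390],(704,600),interpolation=cv2.INTER_CUBIC); cv2.imwrite('pics/c16.png',v)
E
```

```text
{'clock': 19.85, 'eef_pos': [0.4358, -0.3196, 0.0281], 'ft_force': [-0.0244, -0.4273, -0.0878], 'grip_width': 0.0596, 'grasp_force': 66.4957}
H [73, 36, 35, 39, 40, 40, 40, 45, 38, 41, 39, 70, 71, 73, 73, 74, 74, 76, 75, 75, 75, 75, 76, 72, 72, 75, 73, 73, 73, 72, 70, 73, 74, 74, 29, 20, 18, 16, 62]
V [130, 101, 98, 121, 121, 120, 113, 76, 92, 121, 121, 81, 84, 84, 92, 132, 141, 142, 142, 141, 141, 134, 114, 84, 85, 85, 85, 85, 85, 84, 92, 103, 103, 103, 132, 127, 118, 105, 32]
225 0.1 [ 0.0343 -0.0011 -0.072 ]
235 0.1 [ 0.0299 -0.0011 -0.072 ]
245 0.1 [ 0.0254 -0.0011 -0.072 ]
180 0 [ 0.0242 -0.0013  0.028 ]
190 0 [ 0.0166 -0.0013  0.0281]
310 0.1 [-0.0094 -0.0011 -0.0719]
330 0.1 [-0.0228 -0.0011 -0.0719]
```

The mould now stands vertical and is gripped at 66 N, its end face between rows 246 and 325. I'll lift it and carry it over the landing side of the fixture.

Call:
send_rows(motion="-0.2 0 0 -2 0; -0.2 0 0 -5 0; -0.2 0 0 -9 0; -0.2 0 0 -12.5 0; -0.2 0 0 -13.7 0")

```text
clock: 20.4
eef_pos: [0.4372, -0.3197, 0.1676]
tool_rot: [0.394, 0.919, -0.002, 0.002]
ft_force: [1.3, -0.9, -6.1]
grip_width: 0.0592
grasp_force: 67.6
```

Call:
send_rows(motion="-0.2 2 2.6 0 0.08; -0.2 4.5 5.8 0 0.2; -0.2 7 9 0 0.32; -0.2 9.5 12.2 0 0.44; -0.2 12 15.5 0 0.56")

```text
clock: 20.9
eef_pos: [0.4637, -0.1233, 0.1619]
tool_rot: [0.635, 0.773, -0.003, -0.002]
ft_force: [1.3, -0.3, -6.5]
grip_width: 0.0592
grasp_force: 67.5
```

Run:
```python
from h import *
o=bot.get_obs(); print(o['clock'],o['eef_pos'],o['ft_force'],o['grasp_force'],o['joint_pos'])
Rt=R.from_quat(o['tool_rot']).as_matrix(); t=np.array([.4786,-.034,.165]); print(np.round(Rt.T@(t-o['eef_pos'])*100,2), np.degrees(np.arctan2(Rt[1,1],Rt[0,1])))
```

```text
20.9 [ 0.46373166 -0.12327413  0.1618899 ] [ 1.30566141 -0.30684951 -6.45532318] 67.49829411506653 [-0.25759256  0.22327147 -0.10649013  1.2462365  -0.00315258  1.11767077]
[ 8.47  3.19 -0.34] 11.203588477161654
```

Call:
send_rows(motion="-0.2 3 1.1 0 0.1; -0.2 6 2.2 0 0.2; -0.2 8.5 3.2 0 0.28; -0.2 8.5 3.2 0 0.28; -0.2 8.5 3.2 0 0.28")

```text
clock: 21.4
eef_pos: [0.4784, -0.0349, 0.162]
tool_rot: [0.734, 0.68, -0.003, -0.001]
ft_force: [-0.6, -0.3, -4.9]
grip_width: 0.059
grasp_force: 67.4
```

Run:
```python
from h import *
o,im=snap('wrist','w17'); np.save('w17.npy',np.r_[o['eef_pos'],o['tool_rot']]); print(o['clock'],o['eef_pos'],o['tool_rot'],o['ft_force'],o['grasp_force'])
t=vision.camera('top'); cv2.imwrite('pics/t17.png',t[:,:,::-1])
a=cv2.resize(im[60:360,:,::-1],(800,469),interpolation=cv2.INTER_CUBIC)
cv2.imwrite('pics/c17.png',a)
```

```text
21.4 [ 0.47840603 -0.03490491  0.16200818] [ 7.33638688e-01  6.79531976e-01 -3.17344960e-03 -7.05780329e-04] [-0.58676871 -0.34724823 -4.86332119] 67.43875980377197
```

View pics/c17.png

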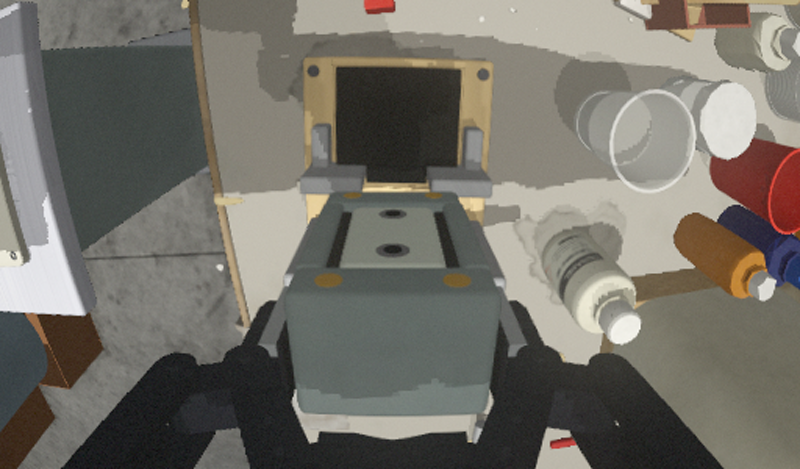

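The mould is held vertical, with its top edge at crop row 268 and its bottom edge at row 192. Also visible are the base's far corners at (305,60) and (491,60), the landing corners at (336,67) and (462,67), and the fence posts at columns 302–366 and 428–492, rows 167–192.

Run:
```python
from h import *
w=np.load('w17.npy'); o=dict(eef_pos=w[:3],tool_rot=w[3:]); s=1.5625
Rt=R.from_quat(o['tool_rot']).as_matrix(); print('tool y az',np.degrees(np.arctan2(Rt[1,1],Rt[0,1])))
g=lambda u,v,z:at_z('wrist',u/s,60+v/s,z,o)
for n,u,v,z in [('base-68,110',305,60,.01),('base68,110',491,60,.01),('land-42,104',336,67,.0335),('land42,104',462,67,.0335),
 ('post-62,22.5',302,191,.058),('post-22,22.5',366,190,.058),('post22',428,190,.058),('post62',492,191,.058),('post far-62,34.5',302,176,.058),('post far 62',492,176,.058),('mould bot-30',328,192,.134),('mould bot30',457,192,.134),('mould top-30',290,268,.234),('mould top30',500,268,.234)]:
    p=g(u,v,z); q=Rt.T@(p-o['eef_pos']); print(n,np.round(p,4),'tool',np.round(q*1000,1))
```

```text
tool y az -4.385844010060841
base-68,110 [0.4214 0.0512 0.01  ] tool [ 82.  -62.6 152. ]
base68,110 [0.5526 0.0415 0.01  ] tool [ 82.4  68.9 151.3]
land-42,104 [0.446  0.0441 0.0335] tool [ 76.7 -37.7 128.4]
land42,104 [0.5281 0.038  0.0335] tool [ 77.   44.7 128. ]
post-62,22.5 [ 0.419  -0.0316  0.058 ] tool [ -0.9 -58.9 104.3]
post-22,22.5 [ 0.4603 -0.0342  0.058 ] tool [ -0.3 -17.6 104.1]
post22 [ 0.4995 -0.0371  0.058 ] tool [ -0.2  21.7 103.9]
post62 [ 0.5408 -0.0407  0.058 ] tool [ -0.6  63.2 103.7]
post far-62,34.5 [ 0.4204 -0.0217  0.058 ] tool [  9.1 -58.3 104.3]
post far 62 [ 0.5409 -0.0307  0.058 ] tool [  9.4  62.5 103.6]
mould bot-30 [ 0.4491 -0.0117  0.134 ] tool [ 21.  -30.9  28.1]
mould bot30 [ 0.509  -0.0162  0.134 ] tool [21.1 29.2 27.8]
mould top-30 [ 0.4539 -0.0024  0.234 ] tool [ 30.2 -27.3 -72. ]
mould top30 [ 0.508  -0.0064  0.234 ] tool [ 30.4  26.9 -72.2]
```

Call:
send_rows(motion="-0.2 0 0.3 1.5 0; -0.2 0 0.3 3.2 0; -0.2 0 0.3 5 0; -0.2 0 0.3 6.4 0; -0.2 0 0.3 6.7 0")

```text
clock: 22.0
eef_pos: [0.4806, -0.037, 0.0948]
tool_rot: [0.735, 0.678, -0.003, -0.001]
ft_force: [-0.4, 0.1, -5.9]
grip_width: 0.0593
grasp_force: 67.3
```

Call:
send_rows(motion="-0.2 -0.8 0 0 0; -0.2 -1.4 0 0 0; -0.2 -2 0 0 0; -0.2 -2.5 0 0 0; -0.2 -2.9 0 0 0")

```text
clock: 22.5
eef_pos: [0.4804, -0.0648, 0.0976]
tool_rot: [0.735, 0.679, -0.001, 0.0]
ft_force: [-1.9, 5.9, -5.9]
grip_width: 0.0588
grasp_force: 67.5
```

Run:
```python
from h import *
o,im=snap('wrist','w18'); print({k:np.round(o[k],4).tolist() for k in ['clock','eef_pos','tool_rot','ft_force','ft_torque','grip_width','grasp_force']})
hsv=cv2.cvtColor(im,cv2.COLOR_RGB2HSV)
print('V col 250',hsv[100:330:3,245:257,2].mean(1).astype(int).tolist()); print('H',hsv[100:330:3,245:257,0].mean(1).astype(int).tolist())
```

```text
{'clock': 22.5, 'eef_pos': [0.4804, -0.0648, 0.0976], 'tool_rot': [0.7345, 0.6786, -0.0009, 0.0002], 'ft_force': [-1.9014, 5.9303, -5.9486], 'ft_torque': [1.2239, 0.2784, -0.1657], 'grip_width': 0.0588, 'grasp_force': 67.511}
V col 250 [44, 45, 43, 41, 40, 40, 39, 39, 39, 39, 38, 38, 39, 39, 41, 41, 41, 43, 41, 43, 43, 65, 160, 160, 161, 161, 161, 160, 91, 93, 110, 119, 51, 107, 130, 131, 131, 131, 132, 56, 44, 82, 131, 147, 90, 90, 92, 91, 92, 96, 108, 111, 111, 111, 111, 110, 111, 110, 111, 109, 109, 107, 108, 110, 111, 111, 111, 110, 110, 111, 112, 132, 134, 178, 190, 174, 199]
H [19, 22, 22, 38, 27, 27, 27, 43, 37, 21, 29, 24, 25, 30, 36, 24, 25, 24, 22, 24, 19, 20, 20, 20, 19, 19, 19, 20, 62, 60, 65, 38, 19, 30, 37, 36, 38, 38, 39, 24, 23, 24, 37, 38, 70, 68, 69, 71, 72, 72, 74, 72, 73, 73, 74, 75, 74, 76, 75, 74, 75, 68, 75, 71, 74, 74, 70, 73, 74, 70, 72, 75, 74, 75, 75, 76, 22]
```

Run:
```python
from h import *
o=bot.get_obs(); Rt=R.from_quat(o['tool_rot']).as_matrix()
for n,r,z in [('landing edge',163,.0285),('mould bottom front',183,.0696),('mould top front',248,.1696),('mould top back',313,.1696),('pocket bot',192,.0896),('pocket top',231,.1496)]:
    p=at_z('wrist',250.8,r,z,o); print(n,np.round((Rt.T@(p-o['eef_pos']))*1000,1))
hsv=cv2.cvtColor(cv2.imread('pics/w18.png'),cv2.COLOR_BGR2HSV)
for r in (168,172,176,180): print(r,hsv[r,170:340:4,2].tolist(),hsv[r,170:340:4,1].tolist())
```

```text
landing edge [26.5 -1.1 69. ]
mould bottom front [20.9 -1.1 27.9]
mould top front [ 23.1  -1.  -72.1]
mould top back [-12.2  -1.  -72. ]
pocket bot [20.7 -1.1  7.9]
pocket top [ 21.2  -1.  -52.1]
168 [121, 121, 122, 125, 121, 123, 123, 120, 117, 122, 124, 122, 102, 159, 160, 159, 153, 159, 161, 166, 159, 158, 158, 159, 153, 147, 147, 109, 118, 120, 121, 120, 118, 117, 122, 119, 145, 152, 152, 145, 144, 144, 144] [6, 6, 4, 12, 8, 6, 10, 6, 9, 8, 12, 6, 10, 93, 92, 95, 95, 98, 97, 95, 96, 89, 97, 93, 97, 99, 95, 0, 4, 4, 6, 11, 2, 9, 6, 9, 5, 7, 7, 2, 28, 28, 28]
172 [124, 119, 139, 147, 143, 143, 140, 144, 139, 100, 103, 120, 149, 157, 161, 155, 154, 159, 160, 163, 161, 159, 157, 160, 155, 152, 148, 113, 113, 117, 117, 117, 120, 116, 119, 118, 146, 152, 153, 146, 144, 143, 143] [21, 17, 55, 61, 62, 61, 58, 60, 55, 8, 22, 38, 84, 97, 92, 94, 93, 93, 97, 95, 95, 96, 94, 91, 97, 96, 93, 11, 2, 4, 2, 7, 6, 2, 4, 6, 2, 3, 5, 2, 27, 27, 27]
176 [148, 145, 181, 192, 193, 189, 182, 196, 187, 79, 64, 163, 162, 158, 159, 157, 153, 157, 161, 166, 161, 159, 158, 159, 158, 149, 146, 178, 157, 61, 89, 188, 190, 188, 183, 183, 179, 170, 144, 143, 143, 142, 144] [29, 28, 89, 86, 89, 89, 88, 86, 89, 19, 36, 94, 93, 95, 95, 94, 93, 93, 95, 92, 93, 95, 94, 95, 95, 94, 98, 90, 96, 29, 6, 88, 85, 87, 92, 89, 91, 90, 30, 29, 29, 27, 27]
180 [134, 119, 181, 194, 194, 191, 184, 187, 189, 81, 65, 166, 160, 160, 159, 156, 155, 152, 160, 167, 162, 157, 158, 161, 155, 151, 149, 179, 165, 67, 89, 190, 190, 188, 184, 183, 180, 172, 145, 145, 145, 141, 143] [30, 32, 90, 88, 87, 87, 89, 89, 85, 16, 35, 92, 99, 96, 95, 95, 94, 96, 92, 92, 91, 97, 94, 92, 97, 96, 96, 85, 93, 11, 6, 89, 85, 88, 87, 89, 91, 93, 28, 32, 25, 29, 30]
```

Run:
```python
from h import *
w=np.load('w17.npy'); 
for tag,o,L in [('w17',dict(eef_pos=w[:3],tool_rot=w[3:]),[('land near',177,.0285),('post near',182.2,.058),('post far',167,.058),('base far',98.4,.01),('land far',103,.0285)]),('w18',bot.get_obs(),[('land near',163,.0285),('post near L',172,.058),('post near R',174.5,.058)])]:
    Rt=R.from_quat(o['tool_rot']).as_matrix(); Y=np.array([.0854,.9963])
    for n,r,z in L:
        p=at_z('wrist',250.8,r,z,o); print(tag,n,'tool x',round((Rt.T@(p-o['eef_pos']))[0]*1000,1),'world along Y',round(float(p[:2]@Y)*1000,1))
hsv=cv2.cvtColor(cv2.imread('pics/w18.png'),cv2.COLOR_BGR2HSV)
for c in (200,206,212,290,296): print(c,list(zip(range(60,186,3),hsv[60:186:3,c,2].tolist())))
```

```text
w17 land near tool x -3.7 world along Y 1.9
w17 post near tool x -0.9 world along Y 4.8
w17 post far tool x 14.6 world along Y 20.3
w17 base far tool x 80.8 world along Y 86.3
w17 land far tool x 76.1 world along Y 81.6
w18 land near tool x 26.5 world along Y 2.1
w18 post near L tool x 26.2 world along Y 1.9
w18 post near R tool x 24.2 world along Y -0.1
200 [(60, 134), (63, 167), (66, 162), (69, 119), (72, 46), (75, 45), (78, 45), (81, 46), (84, 41), (87, 39), (90, 41), (93, 40), (96, 42), (99, 43), (102, 38), (105, 45), (108, 39), (111, 41), (114, 40), (117, 40), (120, 41), (123, 39), (126, 40), (129, 43), (132, 44), (135, 40), (138, 48), (141, 41), (144, 41), (147, 45), (150, 95), (153, 97), (156, 100), (159, 119), (162, 123), (165, 122), (168, 119), (171, 116), (174, 196), (177, 195), (180, 192), (183, 250)]
206 [(60, 151), (63, 166), (66, 161), (69, 112), (72, 46), (75, 46), (78, 43), (81, 42), (84, 42), (87, 41), (90, 44), (93, 40), (96, 43), (99, 42), (102, 45), (105, 37), (108, 42), (111, 40), (114, 38), (117, 40), (120, 41), (123, 44), (126, 45), (129, 41), (132, 46), (135, 
[... 879 characters left out ...]
123, 44), (126, 47), (129, 43), (132, 50), (135, 47), (138, 47), (141, 48), (144, 47), (147, 43), (150, 59), (153, 95), (156, 97), (159, 109), (162, 123), (165, 122), (168, 121), (171, 121), (174, 94), (177, 86), (180, 89), (183, 90)]
296 [(60, 200), (63, 205), (66, 251), (69, 164), (72, 75), (75, 73), (78, 70), (81, 71), (84, 69), (87, 66), (90, 64), (93, 61), (96, 62), (99, 66), (102, 59), (105, 57), (108, 60), (111, 53), (114, 53), (117, 53), (120, 50), (123, 50), (126, 51), (129, 48), (132, 50), (135, 51), (138, 44), (141, 48), (144, 46), (147, 49), (150, 58), (153, 98), (156, 97), (159, 104), (162, 122), (165, 121), (168, 122), (171, 120), (174, 163), (177, 189), (180, 188), (183, 189)]
```

Run:
```python
from h import *
hsv=cv2.cvtColor(cv2.imread('pics/w18.png'),cv2.COLOR_BGR2HSV)
for r in (166,178,181,188,194): print(r,hsv[r,150:350:2,2].tolist())
print(hsv[188,180:320:2,0].tolist())
o=bot.get_obs(); Rt=R.from_quat(o['tool_rot']).as_matrix()
for c in (218,220,276,278): print('post',c,np.round((Rt.T@(at_z('wrist',c,168,.058,o)-o['eef_pos']))*1000,1))
for c in (205,211,286,292): print('guide',c,np.round((Rt.T@(at_z('wrist',c,179,.024,o)-o['eef_pos']))*1000,1))
for c in (206,296): print('mould',c,np.round((Rt.T@(at_z('wrist',c,188,.075,o)-o['eef_pos']))*1000,1))
```

```text
166 [143, 143, 145, 145, 144, 143, 143, 145, 144, 118, 118, 120, 123, 123, 122, 122, 122, 121, 124, 120, 119, 125, 121, 122, 117, 121, 121, 123, 124, 122, 124, 120, 123, 122, 103, 116, 158, 158, 158, 158, 158, 155, 152, 157, 162, 160, 162, 163, 165, 163, 161, 159, 159, 158, 158, 158, 156, 156, 156, 152, 149, 146, 142, 86, 110, 118, 121, 118, 122, 125, 122, 121, 121, 121, 120, 121, 122, 121, 117, 118, 122, 122, 121, 154, 149, 149, 154, 153, 147, 140, 145, 143, 141, 143, 143, 146, 141, 141, 143, 146]
178 [143, 143, 144, 144, 146, 145, 144, 144, 144, 143, 144, 134, 129, 133, 181, 191, 193, 193, 194, 191, 189, 188, 184, 189, 194, 197, 188, 80, 81, 72, 61, 164, 165, 162, 161, 158, 158, 157, 159, 160, 158, 155, 155, 155, 157, 160, 160, 163, 164, 162, 162, 158, 161, 159, 159, 158, 158, 157, 155, 153, 150, 147, 149, 174, 178, 174, 160, 140, 64, 90, 90, 87, 188, 189, 190, 189, 188, 188, 185, 184, 184, 182, 180, 178, 169, 144, 142, 145, 144, 146, 143, 144, 144, 143, 144, 141, 144, 142, 144, 146]
181 [144, 145, 146, 146, 143, 144, 147, 142, 147, 144, 140, 120, 120, 122, 178, 192, 194, 192, 193,
[... 1206 characters left out ...]
, 95, 89, 161, 159, 157, 156, 185, 186, 183, 180, 179, 171, 151, 142, 145, 146, 142, 144, 144, 144, 142, 143, 144, 143, 145, 142, 132, 133]
[20, 20, 21, 21, 21, 21, 20, 20, 20, 20, 20, 21, 0, 15, 19, 43, 42, 68, 53, 54, 47, 53, 54, 60, 51, 47, 72, 50, 56, 50, 64, 60, 53, 56, 60, 54, 53, 53, 54, 65, 72, 69, 53, 70, 69, 56, 72, 55, 45, 60, 77, 60, 53, 65, 60, 60, 55, 22, 19, 20, 20, 20, 20, 20, 19, 21, 21, 19, 21, 19]
post 218 [ 29.3 -25.9  39.5]
post 220 [ 29.3 -24.4  39.5]
post 276 [29.3 17.9 39.4]
post 278 [29.3 19.4 39.4]
guide 205 [ 11.1 -41.8  73.5]
guide 211 [ 11.1 -36.4  73.5]
guide 286 [11.1 30.  73.5]
guide 292 [11.1 35.3 73.5]
mould 206 [ 18.8 -33.1  22.5]
mould 296 [18.9 31.2 22.5]
```

The mould is centred between the guides to within about 0.5 mm, and its front face is about 4 mm behind the fence. Lowering it now.

Call:
send_rows(motion="-0.2 0 0 1 0; -0.2 0 0 2 0; -0.2 0 0 3 0; -0.2 0 0 3.6 0; -0.2 0 0 4.2 0")

```text
clock: 23.05
eef_pos: [0.4802, -0.0648, 0.0543]
tool_rot: [0.734, 0.679, -0.002, 0.0]
ft_force: [-0.5, 4.6, -3.2]
grip_width: 0.0593
grasp_force: 67.8
```

Call:
send_rows(motion="-0.2 0 0 0.5 0; -0.2 0 0 1 0; -0.2 0 0 1.4 0; -0.2 0 0 1.4 0")

```text
clock: 23.45
eef_pos: [0.4803, -0.0651, 0.0404]
tool_rot: [0.734, 0.679, -0.002, 0.0]
ft_force: [0.8, 4.2, -8.3]
grip_width: 0.0592
grasp_force: 67.2
```

Call:
send_rows(motion="-0.2 0 0 0.2 0; -0.2 0 0 0.4 0; -0.2 0 0 0.4 0")

```text
clock: 23.75
eef_pos: [0.4806, -0.0652, 0.038]
tool_rot: [0.734, 0.679, -0.001, 0.001]
ft_force: [-1.0, 4.5, 2.5]
grip_width: 0.0593
grasp_force: 68.3
```

Call:
send_rows(motion="-0.2 0 0 0.2 0; -0.2 0 0 0.4 0; -0.2 0 0 0.4 0")

```text
clock: 24.05
eef_pos: [0.4807, -0.0652, 0.038]
tool_rot: [0.735, 0.679, -0.001, 0.002]
ft_force: [-9.7, 6.3, 31.2]
grip_width: 0.0591
grasp_force: 72.0
```

It is on the floor at eef z = 0.038, as predicted. Next I'll relieve the pressure, slide it to the fence and release.

Call:
send_rows(motion="-0.2 0 0 -0.4 0; -0.2 0.2 0 -0.4 0; -0.2 0.4 0 -0.4 0; -0.2 0.5 0 -0.4 0; -0.2 0.5 0 -0.4 0")

```text
clock: 24.55
eef_pos: [0.4809, -0.0635, 0.0382]
tool_rot: [0.735, 0.678, -0.004, 0.004]
ft_force: [-3.4, -4.1, 8.7]
grip_width: 0.0591
grasp_force: 69.2
```

Call:
send_rows(motion="-0.45 0 0 0 0; -0.6 0 0 0 0; -0.6 0 0 0 0; -0.6 0 0 0 0; -0.6 0 0 0 0")

```text
clock: 25.05
eef_pos: [0.4809, -0.0602, 0.037]
tool_rot: [0.734, 0.679, -0.002, 0.001]
ft_force: [0.8, -0.1, 0.2]
grip_width: 0.0684
grasp_force: 0.0
```

Run:
```python
from h import *
o,im=snap('wrist','w19'); print({k:np.round(o[k],4).tolist() for k in ['clock','eef_pos','tool_rot','ft_force','grip_width','grasp_force']})
hsv=cv2.cvtColor(im,cv2.COLOR_RGB2HSV)
print('V',list(zip(range(130,330,4),hsv[130:330:4,245:257,2].mean(1).astype(int).tolist(),hsv[130:330:4,245:257,0].mean(1).astype(int).tolist())))
```

```text
{'clock': 25.05, 'eef_pos': [0.4809, -0.0602, 0.037], 'tool_rot': [0.7344, 0.6787, -0.0017, 0.0008], 'ft_force': [0.7889, -0.0965, 0.2297], 'grip_width': 0.0684, 'grasp_force': 0.0}
V [(130, 40, 37), (134, 40, 48), (138, 39, 23), (142, 39, 39), (146, 39, 52), (150, 40, 35), (154, 41, 36), (158, 39, 38), (162, 40, 46), (166, 41, 38), (170, 43, 28), (174, 41, 52), (178, 41, 38), (182, 45, 34), (186, 43, 41), (190, 52, 35), (194, 120, 75), (198, 72, 39), (202, 92, 31), (206, 142, 39), (210, 141, 40), (214, 143, 42), (218, 143, 39), (222, 51, 36), (226, 68, 36), (230, 142, 39), (234, 161, 40), (238, 99, 71), (242, 100, 69), (246, 102, 69), (250, 100, 72), (254, 113, 72), (258, 121, 73), (262, 121, 74), (266, 122, 75), (270, 122, 74), (274, 121, 75), (278, 122, 73), (282, 121, 73), (286, 119, 72), (290, 118, 73), (294, 120, 71), (298, 120, 73), (302, 120, 74), (306, 121, 72), (310, 120, 73), (314, 125, 72), (318, 146, 74), (322, 180, 75), (326, 203, 75)]
```

Run:
```python
from h import *
o=bot.get_obs(); Y=np.array([.0854,.9963]); Rt=R.from_quat(o['tool_rot']).as_matrix()
for n,r,z in [('top front',252.5,.11),('pocket top',236,.09),('pocket bot',196,.03)]:
    p=at_z('wrist',250.8,r,z,o); print(n,np.round((Rt.T@(p-o['eef_pos']))*1000,1),'alongY',round(float(p[:2]@Y)*1000,1))
hsv=cv2.cvtColor(cv2.imread('pics/w19.png'),cv2.COLOR_BGR2HSV)
for c in (196,206,290,300): print(c,list(zip(range(150,236,4),hsv[150:236:4,c,2].tolist())))
```

```text
top front [ 21.5  -1.  -73.1] alongY 2.9
pocket top [ 19.  -1. -53.] alongY 0.3
pocket bot [18.2 -1.1  7. ] alongY -0.7
196 [(150, 36), (154, 46), (158, 45), (162, 44), (166, 45), (170, 42), (174, 103), (178, 106), (182, 107), (186, 109), (190, 133), (194, 131), (198, 130), (202, 130), (206, 96), (210, 83), (214, 82), (218, 97), (222, 103), (226, 106), (230, 106), (234, 116)]
206 [(150, 39), (154, 46), (158, 44), (162, 41), (166, 46), (170, 47), (174, 109), (178, 105), (182, 105), (186, 105), (190, 119), (194, 117), (198, 121), (202, 121), (206, 104), (210, 105), (214, 105), (218, 103), (222, 102), (226, 106), (230, 104), (234, 112)]
290 [(150, 54), (154, 47), (158, 46), (162, 47), (166, 39), (170, 47), (174, 96), (178, 108), (182, 104), (186, 105), (190, 127), (194, 131), (198, 128), (202, 128), (206, 124), (210, 96), (214, 92), (218, 60), (222, 49), (226, 48), (230, 45), (234, 48)]
300 [(150, 54), (154, 52), (158, 46), (162, 53), (166, 48), (170, 49), (174, 95), (178, 106), (182, 109), (186, 106), (190, 128), (194, 132), (198, 130), (202, 134), (206, 126), (210, 102), (214, 101), (218, 99), (222, 99), (226, 104), (230, 103), (234, 101)]
```

Call:
send_rows(motion="-0.6 0 0 -2 0; -0.6 0 0 -4 0; -1 0 0 -7 0; -1 0 0 -11 0; -1 0 0 -15 0")

```text
clock: 25.6
eef_pos: [0.4805, -0.0596, 0.1881]
tool_rot: [0.734, 0.679, -0.002, 0.0]
ft_force: [1.9, -0.7, -0.3]
grip_width: 0.0855
grasp_force: 0.0
```

Run:
```python
from h import *
o,im=snap('wrist','w20'); print({k:np.round(o[k],4).tolist() for k in ['clock','eef_pos','tool_rot','ft_force','joint_pos']})
np.save('w20.npy',np.r_[o['eef_pos'],o['tool_rot']])
hsv=cv2.cvtColor(im,cv2.COLOR_RGB2HSV)
for c in (200,250,298): print(c,list(zip(range(140,330,4),hsv[140:330:4,c-3:c+4,2].mean(1).astype(int).tolist(),hsv[140:330:4,c-3:c+4,0].mean(1).astype(int).tolist())))
for n in ['drift_grip','mould_centre','jaw','fixture']: print(n,[(np.round(b['rect'],1).tolist(),round(b['conf'],2)) for b in boxes_of('wrist',n)[:2]])
```

```text
{'clock': 25.6, 'eef_pos': [0.4805, -0.0596, 0.1881], 'tool_rot': [0.7344, 0.6787, -0.002, 0.0003], 'ft_force': [1.9204, -0.7444, -0.2701], 'joint_pos': [-0.121, 0.2145, -0.048, 1.3104, -0.0035, 1.5286]}
200 [(140, 97, 24), (144, 80, 56), (148, 125, 34), (152, 124, 33), (156, 140, 18), (160, 166, 20), (164, 222, 21), (168, 209, 20), (172, 209, 20), (176, 211, 20), (180, 209, 20), (184, 173, 19), (188, 84, 23), (192, 83, 33), (196, 84, 27), (200, 85, 18), (204, 85, 19), (208, 86, 17), (212, 87, 36), (216, 152, 37), (220, 185, 40), (224, 173, 33), (228, 162, 27), (232, 178, 38), (236, 173, 36), (240, 146, 62), (244, 170, 22), (248, 169, 24), (252, 169, 22), (256, 167, 23), (260, 167, 22), (264, 163, 21), (268, 162, 20), (272, 167, 22), (276, 168, 22), (280, 167, 23), (284, 161, 21), (288, 168, 22), (292, 165, 23), (296, 165, 23), (300, 164, 23), (304, 159, 22), (308, 160, 21), (312, 167, 22), (316, 172, 21), (320, 172, 22), (324, 171, 22), (328, 172, 22)]
250 [(140, 32, 23), (144, 37, 26), (148, 36, 21), (152, 84, 64), (156, 100, 39), (160, 95, 37), (164, 96, 37), (168, 83, 67), (172, 
[... 923 characters left out ...]
2, 86, 31), (216, 119, 28), (220, 175, 44), (224, 180, 48), (228, 149, 27), (232, 157, 24), (236, 171, 25), (240, 166, 19), (244, 169, 25), (248, 175, 22), (252, 175, 22), (256, 175, 23), (260, 175, 22), (264, 175, 22), (268, 176, 21), (272, 175, 22), (276, 175, 21), (280, 175, 22), (284, 174, 23), (288, 174, 22), (292, 173, 23), (296, 174, 22), (300, 174, 21), (304, 167, 22), (308, 162, 22), (312, 156, 21), (316, 154, 24), (320, 152, 25), (324, 160, 27), (328, 160, 47)]
drift_grip [([303.6, 325.0, 13.1, 37.7], 0.74)]
mould_centre [([254.2, 181.8, 67.3, 65.2], 0.95), ([247.8, 170.1, 131.2, 189.2], 0.32)]
jaw [([245.8, 222.6, 134.0, 80.5], 0.65)]
fixture [([248.9, 167.9, 129.0, 191.0], 0.62)]
```

Run:
```python
from h import *
w=np.load('w20.npy'); o=dict(eef_pos=w[:3],tool_rot=w[3:]); Y=np.array([.0854,.9963]); X=np.array([.9963,-.0854])
for n,c,r,z in [('fence L',200,156.5,.058),('fence R',298,157,.058),('mould front',250,169.5,.11),('mould back',250,214,.11),('jaw front L',200,214.5,.11),('jaw front R',298,215,.11),('mould bot?',250,150.5,.01)]:
    p=at_z('wrist',c,r,z,o); print(n,'X',round(float(p[:2]@X)*1000,1),'Y',round(float(p[:2]@Y)*1000,1))
hsv=cv2.cvtColor(cv2.imread('pics/w20.png'),cv2.COLOR_BGR2HSV)
for r in (190,205,225): print(r,list(zip(range(160,345,4),hsv[r,160:345:4,2].tolist(),hsv[r,160:345:4,0].tolist())))
```

```text
fence L X 428.0 Y 1.0
fence R X 532.4 Y 1.1
mould front X 481.6 Y -0.1
mould back X 481.9 Y -42.8
jaw front L X 434.7 Y -43.9
jaw front R X 527.1 Y -43.7
mould bot? X 481.0 Y -1.4
190 [(160, 175, 22), (164, 175, 21), (168, 174, 24), (172, 176, 21), (176, 175, 21), (180, 176, 24), (184, 175, 22), (188, 175, 23), (192, 176, 22), (196, 87, 30), (200, 82, 23), (204, 84, 30), (208, 81, 36), (212, 82, 30), (216, 83, 30), (220, 99, 68), (224, 118, 71), (228, 118, 69), (232, 118, 68), (236, 117, 60), (240, 116, 73), (244, 118, 67), (248, 114, 71), (252, 114, 70), (256, 118, 60), (260, 115, 72), (264, 119, 69), (268, 117, 66), (272, 121, 60), (276, 115, 66), (280, 117, 77), (284, 110, 69), (288, 84, 24), (292, 80, 0), (296, 80, 30), (300, 88, 0), (304, 151, 22), (308, 151, 23), (312, 169, 23), (316, 173, 22), (320, 174, 21), (324, 173, 25), (328, 148, 21), (332, 165, 20), (336, 148, 24), (340, 148, 24), (344, 129, 26)]
205 [(160, 175, 23), (164, 175, 24), (168, 175, 22), (172, 174, 21), (176, 173, 23), (180, 175, 21), (184, 177, 21), (188, 86, 23), (192, 85, 40), (196, 87, 8), (200, 84, 30), 
[... 622 characters left out ...]
2, 171, 23), (176, 175, 22), (180, 171, 21), (184, 173, 23), (188, 168, 26), (192, 170, 23), (196, 171, 30), (200, 167, 30), (204, 161, 15), (208, 180, 45), (212, 177, 60), (216, 176, 30), (220, 160, 30), (224, 174, 16), (228, 200, 20), (232, 223, 20), (236, 223, 20), (240, 217, 21), (244, 213, 20), (248, 225, 23), (252, 224, 21), (256, 222, 20), (260, 223, 21), (264, 216, 20), (268, 176, 20), (272, 177, 20), (276, 172, 45), (280, 173, 45), (284, 178, 30), (288, 175, 45), (292, 178, 45), (296, 178, 50), (300, 174, 15), (304, 176, 30), (308, 175, 30), (312, 170, 30), (316, 174, 23), (320, 175, 23), (324, 175, 21), (328, 176, 23), (332, 173, 24), (336, 174, 23), (340, 174, 23), (344, 174, 23)]
```

The mould stands home: its front is within about 1 mm of the fence and its back is flush with the jaw, whose travel is about 14 mm. Now for the drift.

Call:
send_rows(motion="-1 -4.4 1 0 0; -1 -8.8 2 0.5 0; -1 -13.2 3 1.5 0; -1 -17.6 4 2.5 0; -1 -22 5 3.5 0.02")

```text
clock: 26.35
eef_pos: [0.5123, -0.2841, 0.1502]
tool_rot: [0.741, 0.671, -0.002, -0.001]
ft_force: [1.0, -0.6, 0.4]
grip_width: 0.0858
grasp_force: 0.0
```

Call:
send_rows(motion="-0.6 -4.4 1 1 0; -0.4 -8.8 2 2 0; -0.3 -12.8 2.9 3.3 0; -0.3 -12.8 2.9 3.3 0; -0.3 -12.8 2.9 3.3 0")

```text
clock: 26.85
eef_pos: [0.5277, -0.4131, 0.1163]
tool_rot: [0.742, 0.671, -0.002, -0.003]
ft_force: [0.2, 0.8, -0.3]
grip_width: 0.0554
grasp_force: 0.0
```

```bash
cat > drift.py <<'E'
from h import *
import sys
o,im=snap('wrist',sys.argv[1]); print({k:np.round(o[k],4).tolist() for k in ['clock','eef_pos','tool_rot','grip_width']})
hsv=cv2.cvtColor(im,cv2.COLOR_RGB2HSV)
m=((hsv[...,0]<18)&(hsv[...,1]>120)&(hsv[...,2]>70)).astype(np.uint8); m=cv2.morphologyEx(m,cv2.MORPH_OPEN,np.ones((3,3)))
n,l,st,c=cv2.connectedComponentsWithStats(m)
Rt=R.from_quat(o['tool_rot']).as_matrix()
for k in np.argsort(-st[1:,4])[:3]+1:
    ys,xs=np.where(l==k); (cx,cy),(w,h),a=cv2.minAreaRect(np.c_[xs,ys].astype(np.float32)); 
    B=cv2.boxPoints(((cx,cy),(w,h),a)); P=np.array([at_z('wrist',u,v,.02,o) for u,v in B]); T=(P-o['eef_pos'])@Rt
    print('area',st[k,4],'box',np.round([cx,cy,w,h,a],1),'\n corners tool mm',np.round(T[:,:2]*1000,1).tolist(),'centre world',np.round(P.mean(0),4))
print([(np.round(b['rect'],1).tolist(),round(b['conf'],2)) for b in boxes_of('wrist','drift_grip')[:2]])
E
python3 drift.py w21
```

```text
{'clock': 26.85, 'eef_pos': [0.5277, -0.4131, 0.1163], 'tool_rot': [0.7418, 0.6706, -0.002, -0.0026], 'grip_width': 0.0554}
area 1817 box [256.5 207.   74.   25.   90. ] 
 corners tool mm [[13.5, -7.6], [13.5, 16.2], [-65.7, 17.9], [-65.8, -8.3]] centre world [ 0.529  -0.4394  0.02  ]
area 246 box [431.4 303.7  36.9   8.2  50.2] 
 corners tool mm [[-144.8, 214.5], [-137.3, 222.2], [-198.9, 288.0], [-207.6, 279.4]] centre world [ 0.7595 -0.6095  0.02  ]
area 44 box [153.5 349.   10.8   4.2  36.9] 
 corners tool mm [[-239.4, -146.4], [-231.2, -140.8], [-243.5, -130.3], [-252.0, -135.8]] centre world [ 0.3651 -0.6393  0.02  ]
[([257.1, 148.9, 27.0, 195.9], 0.56)]
```

Call:
send_rows(motion="-0.3 0 0.3 4 0; -0.3 0 0.5 8 0; -0.3 0 0.5 11.5 0; -0.3 0 0.5 14 0; -0.3 0 0.5 15.2 0")

```text
clock: 27.45
eef_pos: [0.5332, -0.4113, -0.0339]
tool_rot: [0.74, 0.672, -0.002, -0.001]
ft_force: [-0.5, 0.6, -0.5]
grip_width: 0.0553
grasp_force: 0.0
```

Call:
send_rows(motion="-0.3 0 0 0 0; 0.1 0 0 0 0; 0.4 0 0 0 0; 0.6 0 0 0 0; 0.6 0 0 0 0")

```text
clock: 27.95
eef_pos: [0.536, -0.4155, -0.029]
tool_rot: [0.741, 0.671, -0.001, 0.003]
ft_force: [-0.9, 1.3, 5.7]
grip_width: 0.0245
grasp_force: 60.4
```

Call:
send_rows(motion="0.6 0 0 0 0; 0.6 0 0 -0.5 0; 0.6 0 0 -1 0; 0.6 0 0 -1 0")

```text
clock: 28.35
eef_pos: [0.5348, -0.4148, -0.0209]
tool_rot: [0.741, 0.671, -0.001, 0.001]
ft_force: [1.2, -0.8, -2.1]
grip_width: 0.0247
grasp_force: 59.5
```

```bash
python3 drift.py w22
```

```text
{'clock': 28.35, 'eef_pos': [0.5348, -0.4148, -0.0209], 'tool_rot': [0.7412, 0.6712, -0.0015, 0.0014], 'grip_width': 0.0247}
area 4505 box [251. 289. 104.  48.  90.] 
 corners tool mm [[12.2, -13.3], [12.2, 11.5], [-65.8, 14.8], [-65.8, -16.6]] centre world [ 0.5313 -0.4412  0.02  ]
area 180 box [474.1 375.9  19.4  14.1  56.3] 
 corners tool mm [[-151.3, 210.4], [-143.5, 222.7], [-190.6, 269.3], [-199.4, 254.9]] centre world [ 0.7561 -0.6086  0.02  ]
[([252.9, 172.6, 49.0, 337.5], 0.77)]
```

Call:
send_rows(motion="0.6 0 0 0.3 0; 0.6 0 0 0.5 0; 0.6 0 0 0.5 0")

```text
clock: 28.75
eef_pos: [0.5337, -0.4139, -0.0279]
tool_rot: [0.741, 0.671, -0.002, -0.0]
ft_force: [-0.2, 0.2, -1.5]
grip_width: 0.0244
grasp_force: 59.4
```

Call:
send_rows(motion="0.6 0 0 0.3 0; 0.6 0 0 0.3 0; 0.6 0 0 0.3 0")

```text
clock: 29.05
eef_pos: [0.5344, -0.4144, -0.0289]
tool_rot: [0.741, 0.671, -0.002, 0.001]
ft_force: [-2.4, 2.2, 5.2]
grip_width: 0.0244
grasp_force: 60.2
```

Call:
send_rows(motion="0.6 0 0 0.3 0; 0.6 0 0 0.3 0; 0.6 0 0 0.3 0")

```text
clock: 29.35
eef_pos: [0.5345, -0.4144, -0.029]
tool_rot: [0.741, 0.671, -0.001, 0.001]
ft_force: [-6.1, 5.6, 18.5]
grip_width: 0.0247
grasp_force: 61.9
```

Contact comes consistently at eef z = -0.029, so the drift axis is at eef + 0.042. I'll raise it to hole height (eef z = 0.018) and line up behind the jaw.

Call:
send_rows(motion="0.6 0 0 -2 0; 0.6 0 0 -4.5 0; 0.6 2 -1 -5.5 0; 0.6 5 -2.6 -5.5 0; 0.6 8.5 -4.4 -5.5 0")

```text
clock: 29.85
eef_pos: [0.4995, -0.3256, 0.0221]
tool_rot: [0.742, 0.671, -0.001, 0.002]
ft_force: [1.0, 0.6, -2.1]
grip_width: 0.0246
grasp_force: 59.5
```

Call:
send_rows(motion="0.6 3.5 -1.8 0 0; 0.6 6.5 -3.4 0 -0.01; 0.6 8.4 -4.3 0 -0.017; 0.6 8.4 -4.3 0 -0.017; 0.6 8.4 -4.3 0 -0.017")

```text
clock: 30.35
eef_pos: [0.4651, -0.2376, 0.0219]
tool_rot: [0.735, 0.678, -0.002, 0.001]
ft_force: [-0.0, -0.1, -0.9]
grip_width: 0.025
grasp_force: 59.5
```

```bash
cat > al.py <<'E'
from h import *
o=bot.get_obs(); P=[]
o,im=snap('wrist','w23')
for i in range(2): P.append(np.r_[bot.get_obs()['eef_pos']]); vision.camera('side')
P.append(bot.get_obs()['eef_pos']); p=np.mean(P,0); print(np.round(P,4).tolist())
Rt=R.from_quat(o['tool_rot']).as_matrix(); az=np.degrees(np.arctan2(Rt[1,1],Rt[0,1]))
X=np.array([.9963,-.0854]);Y=np.array([.0854,.9963])
g=p[:2]; tip=g+Rt[:2,0]*.124
print('clock',o['clock'],'az',round(az,2),'G X,Y',np.round([g@X,g@Y+.0215],4),'tip X, y_fix',np.round([tip@X,tip@Y+.0215],4),'axis z',round(p[2]+.042,4),o['ft_force'].round(1) if hasattr(o['ft_force'],'round') else o['ft_force'])
E
python3 al.py
python3 - <<'E'
import sys; sys.path.insert(0,'.')
E
```

```text
[[0.4655, -0.2382, 0.0219], [0.4656, -0.2385, 0.0219], [0.4654, -0.2386, 0.0218]]
clock 30.35 az -4.66 G X,Y [ 0.4841 -0.1763] tip X, y_fix [ 0.4836 -0.0523] axis z 0.0638 [-0.  -0.1 -0.9]
```

Run:
```python
from h import *
o=bot.get_obs(); Rt=R.from_quat(o['tool_rot']).as_matrix(); im=cv2.imread('pics/w23.png'); hsv=cv2.cvtColor(im,cv2.COLOR_BGR2HSV)
for n,x,z,ys in [('jaw top',.176-.0285,.11,(-.018,.018)),('mould top',.176-.010,.11,(-.03,.03)),('mould back z.095',.176-.0225,.095,(-.018,.018)),('pin .09',.09,.062,(-.007,.007)),('pin .115',.115,.062,(-.007,.007))]:
    q=[proj('wrist',o['eef_pos']+Rt@np.array([x,y,o['eef_pos'][2]-z]),o) for y in ys]; r=int(round(q[0][1])); print(n,np.round(q,1).tolist())
    if 0<=r<384: print('  V',list(zip(range(150,352,4),hsv[r,150:352:4,2].tolist(),hsv[r,150:352:4,0].tolist())))
```

```text
jaw top [[198.1, -86.7], [309.4, -86.2]]
mould top [[166.9, -118.7], [340.1, -117.9]]
mould back z.095 [[205.0, -78.2], [301.8, -77.8]]
pin .09 [[237.6, 80.4], [268.4, 80.5]]
  V [(150, 95, 0), (154, 93, 30), (158, 95, 60), (162, 97, 0), (166, 92, 70), (170, 97, 0), (174, 92, 0), (178, 88, 120), (182, 63, 30), (186, 64, 40), (190, 130, 20), (194, 129, 20), (198, 126, 21), (202, 124, 20), (206, 128, 19), (210, 124, 20), (214, 124, 19), (218, 124, 20), (222, 123, 20), (226, 124, 20), (230, 121, 20), (234, 116, 20), (238, 69, 30), (242, 84, 18), (246, 87, 30), (250, 96, 38), (254, 98, 45), (258, 89, 20), (262, 90, 24), (266, 83, 30), (270, 143, 20), (274, 152, 20), (278, 150, 20), (282, 145, 20), (286, 148, 19), (290, 145, 20), (294, 142, 20), (298, 129, 19), (302, 113, 20), (306, 68, 24), (310, 70, 23), (314, 102, 40), (318, 119, 30), (322, 120, 20), (326, 123, 60), (330, 116, 45), (334, 117, 15), (338, 121, 10), (342, 117, 45), (346, 115, 70), (350, 116, 30)]
pin .115 [[237.6, 27.9], [268.5, 28.0]]
  V [(150, 47, 30), (154, 40, 60), (158, 45, 114), (162, 88, 75), (166, 87, 45), (170, 69, 40), (174, 118, 19), (178, 126, 19), (182, 127, 19), (186, 126, 20), (190, 124, 20), (194, 127, 19), (198, 126, 19), (202, 126, 20), (206, 124, 19), (210, 124, 19), (214, 120, 20), (218, 123, 19), (222, 122, 20), (226, 118, 21), (230, 118, 20), (234, 115, 19), (238, 88, 17), (242, 78, 30), (246, 88, 60), (250, 90, 30), (254, 97, 40), (258, 89, 20), (262, 91, 40), (266, 83, 0), (270, 149, 19), (274, 150, 21), (278, 146, 20), (282, 140, 21), (286, 142, 19), (290, 146, 21), (294, 140, 19), (298, 138, 20), (302, 142, 19), (306, 151, 20), (310, 149, 19), (314, 130, 19), (318, 116, 20), (322, 57, 75), (326, 62, 20), (330, 56, 0), (334, 56, 8), (338, 54, 15), (342, 57, 0), (346, 144, 21), (350, 129, 19)]
```

The pin is straight and at the right height (columns 237–268, matching the projection), within about 3 mm of the housings' midline. Now I'll advance into the hole.

Call:
send_rows(motion="0.6 0 -0.1 0.3 0; 0.6 0.7 -0.1 0.35 0; 0.6 1.6 -0.1 0.35 0; 0.6 2.5 -0.1 0.35 0; 0.6 3.3 -0.1 0.35 0")

```text
clock: 31.0
eef_pos: [0.4663, -0.2034, 0.0181]
tool_rot: [0.735, 0.678, -0.002, 0.001]
ft_force: [1.0, -0.2, -1.8]
grip_width: 0.025
grasp_force: 59.5
```

Call:
send_rows(motion="0.6 0.3 0 0 0; 0.6 0.6 0 0 0; 0.6 0.9 0 0 0; 0.6 1.2 0 0 0; 0.6 1.5 0 0 0")

```text
clock: 31.5
eef_pos: [0.4676, -0.195, 0.019]
tool_rot: [0.736, 0.677, -0.006, 0.005]
ft_force: [-3.0, -14.0, 0.2]
grip_width: 0.0253
grasp_force: 59.5
```

```bash
python3 al.py
```

```text
[[0.4676, -0.1946, 0.019], [0.4675, -0.1946, 0.019], [0.4676, -0.1946, 0.0189]]
clock 31.5 az -4.85 G X,Y [ 0.4824 -0.1324] tip X, y_fix [ 0.4823 -0.0084] axis z 0.061 [ -3.  -14.    0.2]
```

The drift is pushing the casting: 14 N with the tip at fixture y = -8 mm, past the hole wall. Continuing.

Call:
send_rows(motion="0.6 0.4 0 0 0; 0.6 0.8 0 0 0; 0.6 1.2 0 0 0; 0.6 1.6 0 0 0; 0.6 2 0 0 0")

```text
clock: 32.15
eef_pos: [0.4693, -0.1761, 0.0191]
tool_rot: [0.737, 0.676, -0.006, 0.006]
ft_force: [-3.8, -15.2, 0.2]
grip_width: 0.0247
grasp_force: 59.5
```

Call:
send_rows(motion="0.6 0.4 0 0 0; 0.6 0.8 0 0 0; 0.6 1.2 0 0 0; 0.6 1.6 0 0 0; 0.6 2 0 0 0")

```text
clock: 32.65
eef_pos: [0.4708, -0.1492, 0.0179]
tool_rot: [0.735, 0.678, -0.002, 0.001]
ft_force: [-0.1, -0.6, -1.8]
grip_width: 0.0244
grasp_force: 59.5
```

```bash
python3 al.py
python3 - <<'E'
from h import *
im=vision.camera('top'); cv2.imwrite('pics/t24.png',im[:,:,::-1])
for n in ['casting_centre','mould_centre']:
  for c in ['top','side']:
    print(n,c,[(np.round(b['rect'],1).tolist(),round(b['conf'],2)) for b in boxes_of(c,n)[:2]])
E
```

```text
[[0.4708, -0.1485, 0.0178], [0.4708, -0.1488, 0.0178], [0.4708, -0.149, 0.0178]]
clock 32.65 az -4.69 G X,Y [ 0.4818 -0.0865] tip X, y_fix [0.4813 0.0374] axis z 0.0598 [-0.1 -0.6 -1.8]
casting_centre top [([177.4, 210.9, 18.5, 14.9], 0.78)]
casting_centre side [([272.9, 184.6, 22.1, 34.5], 0.72)]
mould_centre top []
mould_centre side []
```

Run:
```python
from h import *
X=np.array([.9963,-.0854]);Y=np.array([.0854,.9963])
for c,r,z in [(168,211,.088),(186.6,211,.088),(177.4,211,.06),(168,211,.0445),(186.6,211,.0445)]:
    p=at_z('top',c,r,z); print(c,z,'x_fix',round(float(p[:2]@X)-.481,4),'y_fix',round(float(p[:2]@Y)+.0215,4))
```

```text
168 0.088 x_fix -0.0038 y_fix 0.0788
186.6 0.088 x_fix -0.0001 y_fix 0.031
177.4 0.06 x_fix -0.0004 y_fix 0.0596
168 0.0445 x_fix -0.0015 y_fix 0.0873
186.6 0.0445 x_fix 0.0024 y_fix 0.0378
```

Call:
send_rows(motion="0.6 -3 0 0 0; 0.6 -6 0 0 0; 0.6 -9 0 0 0; 0.6 -12 0 0 0; 0.6 -15 0 0 0")

```text
clock: 33.55
eef_pos: [0.4583, -0.3002, 0.0183]
tool_rot: [0.735, 0.678, -0.001, 0.001]
ft_force: [0.7, 0.6, -2.4]
grip_width: 0.0251
grasp_force: 59.5
```

```bash
python3 al.py
python3 - <<'E'
from h import *
for n in ['casting_centre','mould_centre','jaw']:
  for c in ['top','side']:
    snap(c,'z_'+c)
    print(n,c,[(np.round(b['rect'],1).tolist(),round(b['conf'],2)) for b in boxes_of(c,n)[:2]])
E
```

```text
[[0.4584, -0.3055, 0.0187], [0.4586, -0.303, 0.0186], [0.4583, -0.3008, 0.0183]]
clock 33.55 az -4.7 G X,Y [ 0.4827 -0.2413] tip X, y_fix [ 0.4822 -0.1174] axis z 0.0605 [ 0.7  0.6 -2.4]
casting_centre top []
casting_centre side []
mould_centre top [([198.4, 209.6, 20.3, 27.5], 0.64)]
mould_centre side [([216.4, 179.4, 20.4, 29.6], 0.89)]
jaw top [([226.7, 215.1, 49.4, 52.1], 0.91)]
jaw side [([216.4, 199.3, 28.9, 48.8], 0.8)]
```

Call:
send_rows(motion="0.6 -2 0 1 0; 0.6 -4 0 2.4 0; 0.6 -4 0 3.6 0; 0.6 -4 0 4.3 0; 0.6 -4 0 4.6 0")

```text
clock: 34.8
eef_pos: [0.4543, -0.3379, -0.0286]
tool_rot: [0.735, 0.678, -0.002, -0.001]
ft_force: [0.1, 0.7, -1.5]
grip_width: 0.0249
grasp_force: 59.5
```

Call:
send_rows(motion="0.6 0 0 0.1 0; 0.4 0 0 0.1 0; 0.1 0 0 0.1 0; -0.2 0 0 0.1 0; -0.3 0 0 0.1 0")

```text
clock: 35.3
eef_pos: [0.4557, -0.3394, -0.0278]
tool_rot: [0.735, 0.678, -0.001, 0.001]
ft_force: [0.2, -0.3, -0.4]
grip_width: 0.0554
grasp_force: 0.0
```

Call:
send_rows(motion="-0.3 0 0 0 0; -0.4 0 0 -2.5 0; -0.4 0 0 -6 0; -0.4 0 0 -10.5 0; -0.4 0 0 -15 0")

```text
clock: 35.8
eef_pos: [0.4548, -0.3383, 0.1228]
tool_rot: [0.736, 0.677, -0.002, 0.0]
ft_force: [0.9, -1.1, 0.3]
grip_width: 0.0599
grasp_force: 0.0
```

```bash
python3 drift.py w30
python3 - <<'E'
from h import *
snap('top','t30'); a=cv2.imread('pics/t17.png'); b=cv2.imread('pics/t30.png'); t=cv2.imread('pics/t24.png')
for r in (206,211,216): print(r,list(zip(range(156,236,3),b[r,156:236:3].mean(1).astype(int).tolist())))
for n,c in [('casting_centre','top'),('mould_centre','top'),('small_bottle','top'),('mixing_cup','top'),('pot','top')]: print(n,[(np.round(x['rect'],1).tolist(),round(x['conf'],2)) for x in boxes_of(c,n)[:2]])
E
```

```text
{'clock': 35.8, 'eef_pos': [0.4548, -0.3383, 0.1228], 'tool_rot': [0.7355, 0.6775, -0.0017, 0.0001], 'grip_width': 0.0599}
area 1759 box [251.5 206.   72.   25.   90. ] 
 corners tool mm [[11.9, -12.7], [11.9, 11.7], [-66.9, 12.9], [-66.9, -13.8]] centre world [ 0.4519 -0.366   0.02  ]
area 555 box [437.5  63.   20.   39.   90. ] 
 corners tool mm [[139.8, 169.8], [149.7, 223.3], [126.9, 223.6], [118.4, 170.1]] centre world [ 0.6616 -0.2215  0.02  ]
area 145 box [454.6 331.5  28.6   6.7  50.9] 
 corners tool mm [[-222.5, 296.3], [-215.2, 303.9], [-285.6, 379.6], [-294.0, 371.0]] centre world [ 0.7703 -0.6197  0.02  ]
[([252.5, 146.9, 28.7, 187.0], 0.8)]
206 [(156, 126), (159, 126), (162, 141), (165, 71), (168, 70), (171, 73), (174, 168), (177, 176), (180, 169), (183, 159), (186, 81), (189, 103), (192, 124), (195, 123), (198, 123), (201, 123), (204, 124), (207, 81), (210, 84), (213, 74), (216, 129), (219, 96), (222, 96), (225, 93), (228, 94), (231, 95), (234, 92)]
211 [(156, 127), (159, 119), (162, 118), (165, 72), (168, 72), (171, 78), (174, 140), (177, 122), (180, 126), (183, 117), (186, 82), (189, 107), (192, 123), (195, 123), (198, 125), (201, 124), (204, 125), (207, 80), (210, 122), (213, 119), (216, 99), (219, 102), (222, 101), (225, 99), (228, 99), (231, 99), (234, 99)]
216 [(156, 121), (159, 123), (162, 108), (165, 70), (168, 68), (171, 73), (174, 108), (177, 114), (180, 120), (183, 98), (186, 76), (189, 115), (192, 125), (195, 125), (198, 123), (201, 127), (204, 120), (207, 64), (210, 90), (213, 81), (216, 106), (219, 105), (222, 105), (225, 106), (228, 106), (231, 106), (234, 102)]
casting_centre [([179.2, 211.6, 13.9, 16.1], 0.62)]
mould_centre [([197.4, 209.5, 21.4, 29.4], 0.69)]
small_bottle [([222.2, 162.2, 19.6, 25.3], 0.79)]
mixing_cup [([179.1, 150.2, 23.9, 19.7], 0.72)]
pot [([370.6, 218.9, 16.6, 22.0], 0.62)]
```

The casting stands on the landing at about y = 51 mm, the mould is at y ≈ -1 mm, and the drift lies flat on the bench. Handing in.

```bash
python3 -c "
from workcell import workorder
print(workorder.job_done())"
```

```text
the job is handed in; nothing more can be done
None
```

I handed the job in at about 36 s. By my last measurements the casting stands on the landing (y about 51 mm in the fixture), the mould is upright and home within about 1 mm, the drift lies flat on the bench behind the fixture, and I saw no sign that the bottle, cup or tin had moved; the hand-in call gave no verdict.

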